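Dry-stack a stepped neck heel in the gluing jig and weigh it down

TASK

Stack the three dark heel blocks flat on the gluing jig in order of length, the longest at the bottom, then the middle one, the shortest on top, each lying along the jig, centred on its width and with one end close up to the upright stop. Then stand the iron weight upright in the middle of the top block. Leave the notched offcut, the blue pot and the file where they are.

Things in the scene. Friction and masses are not known exactly. Their poses are not given: they have to be found in the camera images.
- jig: Gluing jig, fixed to the bench: plywood board 170 (its x) x 80 (its y) x 18 mm thick, with an upright plywood stop near its +x end; the stop is 15 thick (x), 44 wide (y), centred on the board's width, and rises 60 mm above the board (top 78 mm over the bench). The stop's face towards the stack is at x = +65 mm, looking to -x. Origin: centre of the board's underside, on the bench.
- seat (a point): Point on the jig where the board's upper surface meets the stop's face, mid-width: 65, 0, 18 mm from the jig's origin, axes parallel to the jig's. The blocks lie on its -x side along its x axis, so a block of length L touching the stop has its centre at x = -L/2.
- long_block: Longest heel block: plain dark-wood bar, 120 long (its x) x 44 wide (its y) x 22 mm thick (z), loose, lying flat on the bench, about 77 g. Origin: centre of its underside. Its two ends are alike.
- middle_block: Middle heel block: plain dark-wood bar, 90 long (its x) x 44 wide (its y) x 22 mm thick (z), loose, lying flat on the bench, about 58 g. Origin: centre of its underside. Its two ends are alike.
- short_block: Shortest heel block: plain dark-wood bar, 60 long (its x) x 44 wide (its y) x 22 mm thick (z), loose, lying flat on the bench, about 38 g. Origin: centre of its underside. Its two ends are alike.
- weight: Dark cast-iron press weight, loose, standing upright, about 0.4 kg: round body 42 mm across and 32 mm high, with a plain round upright handle 20 mm across on top of it, from 32 to 66 mm height. Origin: centre of its underside, z up the handle.
- offcut: Bystander: small L-shaped (notched) dark-wood offcut, 70 x 60 x 22 mm, loose, flat on the bench nearest the robot. Origin: centre of its underside. Not to be used.
- pot: Bystander: closed blue plastic pot, 66 mm across, 50 mm high, loose, beyond the jig. Origin: centre of its underside.
- file: Bystander: flat file lying on the bench beyond the jig, loose: 250 mm long along its x (steel blade 150 x 22 mm at +x, wooden handle 22 mm thick at -x), 22 mm high. Origin on the bench near its middle: the handle's end is at x = -120 mm, the blade's tip at x = +130 mm.
Not all that is in view belongs to the job. Of the things shaped like the weight, the dark steel one is meant.

How it is judged:
By the outcome, as a careful person would: the job done as asked, in the order asked, and still so for the second after the job is handed in, with the robot touching nothing.
It also fails if it takes over 109 s, if anything falls off the work surface, if the arm or the gripper's body presses on something with over 40 N, if the wrist force passes 120 N, or if a joint passes its speed limit or range.

ROBOT

A 6-joint arm with a two-finger parallel gripper is mounted at the origin on the work surface. World frame = base frame: x ahead of the robot, y to its left, z up, the work surface at z = 0. Lengths are in m, angles in rad, forces in N, time in s.
With the tool pointing down it reaches from about 0.3 to 0.85 m from the base axis. Payload 5.4 kg.
Tool frame: the origin (TCP) lies between the finger pads; the fingertips stand 11 mm ahead of it and the grasp point (between the pads) lies 8 mm behind it; z points along the fingers, y is the direction in which the jaws open and shut (so a half turn about z gives the same grasp; the last joint's range is limited). The gripper opens to 85 mm and grips with 20 to 120 N. Pads are 22 mm wide; open, the fingers measure 114 mm over their backs; the gripper's body (76 mm by 85 mm) begins 54 mm behind the grasp point. The pads swing forward as they close: fully open they stand 13 mm farther back than shut.
Start: joints at [0.891, 0.158, 1.597, -0, 1.386, -0.21], TCP at [0.26, 0.513, 0.242] pointing down, gripper open.
Joint ranges: [-2.91, 2.91], [-0.94, 2.29], [0.18, 2.7], [-1.29, 4.43], [0.17, 2.64], [-3, 3]. Speed limits (rad/s): [2.57, 2.57, 3.14, 3.14, 3.14, 3.14].

INTERFACE

Orientations are given as [roll, pitch, yaw] about the fixed x, y, z axes, in that order (R = Rz(yaw) Ry(pitch) Rx(roll)).
In Python, from cell import robot gives the robot as it stands.
- The arm moves only by the tool play_rows, never from a script. Its argument "plan" is a list that holds one entry, the list of rows, each a list of 6 numbers: the shift along the tool's x, y, z in units of 0.15 m (1.0 is 0.15 m), then the turn, a rotation vector about the tool's x, y, z in units of 180 degrees (1.0 is 180 degrees). In form: [[[tx, ty, tz, rx, ry, rz], ...]]. A call has 1 to 5 rows; each row is the pose to reach, as a shift and turn from the pose commanded when the call began, along the tool's axes at that moment, turning the shorter way round; what a row does not reach only later rows make up. A row lasts 1/12 s, in which the tool goes at most 41.7 mm and 7.16 degrees, less where a joint would pass 70% of its speed; a pose out of reach is approached as far as the arm can. A call with a number of a shift or a turn outside -1 to 1 is refused whole. A call with a gripper value outside its range is refused whole. "gripper" is the opening, from -1 (shut) to 1 (fully open), set as the call begins (left out, the last holds). The fingers move at their own pace and stop on an object; "grip_force" is the grip in N (left out, the last holds). Time passes only in rows, so rows that repeat a pose let the fingers close. It gives the time, the measured TCP pose, the force and the opening at its end, in the units of the state.
- robot.state(): the state, without advancing time (a new reading comes with each control period).
- robot.capture(name): name is "scene" or "top" or "wrist"; returns a dict with "image" (384x512x3 uint8, blue, green, red), "depth" (384x512 float32, m along the optical axis (not along the pixel's ray), 0 where there is no reading), "intrinsics" (3x3 intrinsics, pixels), "rvec" (rotation vector, rad) and "tvec" (3), from world to camera coordinates, as OpenCV has them. Camera axes: x right, y down, z forward; pixel columns grow to the right and rows downward; lengths in m; the calibration is good to about 2 mm. The wrist camera is an equidistant fisheye: a pixel r from the principal point sees the ray r / f radians off the axis. A picture is of the moment at which its call begins.
- robot.sign_off(): hands the job in, once; it reports no verdict.
Trained networks look in the newest picture that a camera, given by its name, has taken for a name from the list of things; names that differ only in an ending like _2 or _b are one class to them, and where a whole thing is asked for, a point or a joint stands for the part that bears it (a point fixed in the world has none). Each returns a list of dicts, best first, with "conf" (0 to 1); they miss things now and then, are a little off and sometimes report something else, mostly with a low value. They report only what shows in the picture. A call takes as long as a camera call. They do not tell look-alikes from the thing itself.
- robot.find_in(camera, query): "point" ([x, y, z] in m, in the coordinates of the camera as it stood for that picture, good to about 4 mm: the middle of the surface that is visible of it).
- robot.landmark_of(camera, query): "point" ([x, y, z] in m, in the coordinates of the camera as it stood for that picture, good to about 4 mm: a listed point, or the origin of a listed thing).
The state is a dict: "clock": time; "joint_pos": joint angles; "qd": joint speeds; "joint_torque": joint torques, N m; "tcp_pos": TCP position; "orientation": TCP orientation; "force": force on the tool from outside, world axes, zero at the start; "torque": the same for the moment, N m; "opening": finger opening in m.
Only numpy, scipy, OpenCV 4.12 (cv2) and the standard library are available. Lean on these libraries where they do the work, as an engineer would, in place of code of your own. Each camera call takes 0.05 s, during which the arm holds its last target.

## Working session

There is one attempt and no reset: what is moved stays moved. The work goes in short steps, Python scripts to look and compute and a tool call to move; the robot and the scene stay as the last step left them, time stands still between calls to the robot, and variables do not carry over. Pictures are saved under pics/ and viewed, and the job is handed in when it is done.

Besides the shell and the picture viewer there is one more tool, called as name(argument=value, ...) on one line, values as JSON. play_rows: Moves the arm, as the interface text tells. Its arguments: {"type":"object","properties":{"plan":{"type":"array","items":{"type":"array","items":{"type":"array","items":{"type":"number","minimum":-1,"maximum":1}}}},"gripper":{"type":"number"},"grip_force":{"type":"number"}},"required":["plan"]}

```bash
mkdir -p pics; ls; python3 - <<'E'
from cell import robot
import cv2,numpy as np,pickle
s=robot.state();print({k:np.round(v,3).tolist() for k,v in s.items()})
for n in("scene","top","wrist"):
    c=robot.capture(n);cv2.imwrite(f"pics/{n}0.png",c["image"]);pickle.dump(c,open(f"pics/{n}0.pkl","wb"))
    R=cv2.Rodrigues(c["rvec"])[0];print(n,np.round(-R.T@np.ravel(c["tvec"]),3),np.round(c["intrinsics"],1).tolist(),np.round(R[2],2))
E
```

```text
pics
{'clock': 0.0, 'joint_pos': [0.891, 0.159, 1.598, 0.0, 1.386, -0.21], 'qd': [0.0, 0.001, -0.0, -0.001, -0.002, -0.001], 'joint_torque': [-0.0, -39.601, -33.142, -0.0, 0.009, 0.0], 'tcp_pos': [0.26, 0.512, 0.241], 'orientation': [-3.14, -0.0, 2.672], 'force': [-1.437, -0.399, -0.447], 'torque': [-0.032, -0.006, -0.05], 'opening': 0.085}
scene [1.086 0.561 1.013] [[426.3, 0.0, 266.1], [0.0, 426.3, 189.8], [0.0, 0.0, 1.0]] [-0.41 -0.48 -0.77]
top [ 0.425 -0.015  0.997] [[387.7, 0.0, 253.1], [0.0, 387.7, 195.0], [0.0, 0.0, 1.0]] [ 0.13  0.01 -0.99]
wrist [0.19  0.548 0.374] [[297.3, 0.0, 258.2], [0.0, 297.3, 194.0], [0.0, 0.0, 1.0]] [ 0.27 -0.14 -0.95]
```

View pics/scene0.png

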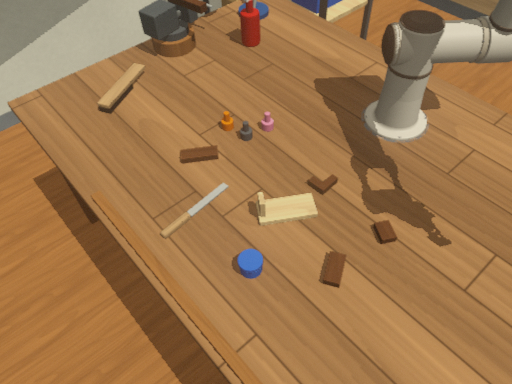

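View pics/top0.png

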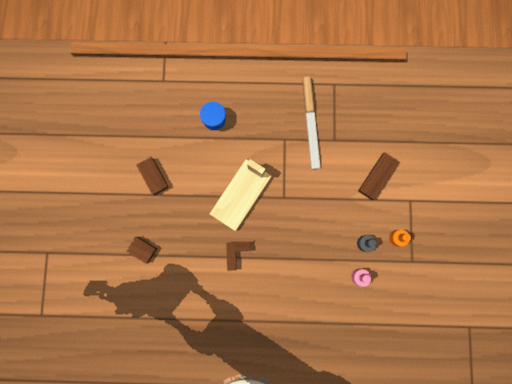

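View pics/wrist0.png

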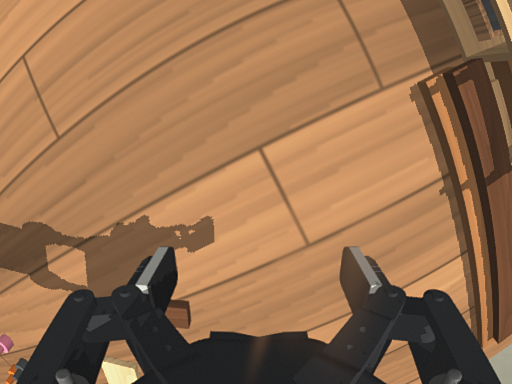

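The top view shows the long block at (379,176), middle (153,175) and short (143,250). The jig is at (241,194) with its stop at (258,168), the offcut at (239,253), the pot at (213,116) and the file at (311,123). Three things could be taken for the weight: dark grey (368,243), orange (400,238) and pink (362,278). I choose the dark grey one. The blocks' only look-alike is the offcut, which is L-shaped.

```bash
cat > h.py <<'E'
import cv2,numpy as np,pickle
def world(c):
    K=c["intrinsics"];R=cv2.Rodrigues(c["rvec"])[0];t=np.ravel(c["tvec"]);d=c["depth"]
    v,u=np.mgrid[:d.shape[0],:d.shape[1]]
    p=np.stack([(u-K[0,2])/K[0,0]*d,(v-K[1,2])/K[1,1]*d,d],-1)
    return (p-t)@R
def seg(c,zmin=.012,zmax=.1,box=(.2,.85,-.5,.5)):
    P=world(c);m=(c["depth"]>0)&(P[...,2]>zmin)&(P[...,2]<zmax)&(P[...,0]>box[0])&(P[...,0]<box[1])&(P[...,1]>box[2])&(P[...,1]<box[3])
    n,l=cv2.connectedComponents(m.astype(np.uint8));out=[]
    for i in range(1,n):
        k=l==i
        if k.sum()<25: continue
        q=P[k];z=np.median(q[:,2]);r=cv2.minAreaRect((q[:,:2]*1000).astype(np.float32))
        vv,uu=np.nonzero(k);b=cv2.boxPoints(r)
        e=[b[1]-b[0],b[2]-b[1]];L=max(e,key=np.linalg.norm)
        out.append(dict(px=(int(uu.mean()),int(vv.mean())),n=int(k.sum()),z=z,zmax=q[:,2].max(),c=np.array(r[0]),size=sorted(r[1],reverse=True),yaw=np.degrees(np.arctan2(L[1],L[0]))%180,bgr=np.median(c["image"][k],0),pts=q))
    return out
E
python3 - <<'E'
from h import *
c=pickle.load(open("pics/top0.pkl","rb"))
for o in seg(c): print(o["px"],o["n"],"z",round(o["z"],4),round(o["zmax"],3),"c",np.round(o["c"],1),"size",np.round(o["size"],1),"yaw",round(o["yaw"],1),o["bgr"])
P=world(c);print(P[300,420],P[200,320])
im=c["image"];cv2.imwrite("pics/crop0.png",cv2.resize(im[215:300,330:430],None,fx=6,fy=6))
im=pickle.load(open("pics/scene0.pkl","rb"))["image"]
cv2.imwrite("pics/crop1.png",cv2.resize(im[100:170,170:290],None,fx=6,fy=6))
E
```

```text
(310, 110) 384 z 0.0176 0.025 c [ 770.  -147.4] size [162.2  22.5] yaw 5.8 [122. 183. 225.]
(212, 115) 571 z 0.0485 0.054 c [756.1 105.4] size [64.7 64. ] yaw 1.7 [236. 125.  51.]
(314, 155) 128 z 0.0133 0.018 c [ 662.7 -158.7] size [66.9 21.8] yaw 5.4 [212. 225. 226.]
(378, 176) 828 z 0.0209 0.027 c [ 611.4 -322.8] size [120.4  44.6] yaw 146.9 [ 42.  71. 118.]
(151, 176) 609 z 0.0204 0.026 c [599.  259.1] size [90.8 44.5] yaw 31.3 [ 44.  74. 122.]
(240, 194) 2097 z 0.017 0.081 c [555.4  29.3] size [170.1  80. ] yaw 148.2 [168. 237. 250.]
(400, 238) 267 z 0.0316 0.068 c [ 454.6 -368.3] size [40.3 36.4] yaw 4.3 [ 25. 134. 241.]
(367, 243) 250 z 0.032 0.068 c [ 440.3 -288.2] size [40.2 39.4] yaw 91.9 [91. 95. 96.]
(141, 250) 442 z 0.0205 0.026 c [409.3 274.8] size [60.6 43.8] yaw 60.8 [ 44.  74. 123.]
(235, 252) 404 z 0.0207 0.025 c [400.7  30.3] size [69.1 57.7] yaw 1.5 [ 43.  73. 121.]
(361, 277) 259 z 0.0317 0.069 c [ 355.3 -274. ] size [40.6 40.4] yaw 76.7 [182. 155. 244.]
[ 0.30262827 -0.42490955 -0.00068086] [ 5.48126450e-01 -1.75357385e-01  4.60529541e-04]
```

View pics/crop1.png

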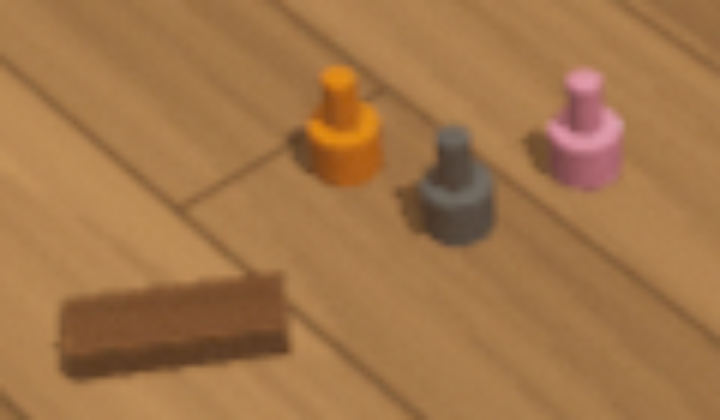

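The close crop shows the dark steel weight between the orange and pink ones, and its measured size fits. Next I pin down the jig axis and write a planner.

```bash
cat >> h.py <<'E'
from scipy.spatial.transform import Rotation as Ro
def rot(yaw): return Ro.from_euler('z',yaw,degrees=True)*Ro.from_euler('x',180,degrees=True)
def plan(wps,start=None):
    """wps: (x,y,z mm,yaw deg). prints calls; start=None -> state"""
    if start is None:
        from cell import robot
        s=robot.state();p=np.array(s["tcp_pos"])*1000;R=Ro.from_euler('xyz',s["orientation"])
    else: p=np.array(start[:3],float);R=rot(start[3])
    for w in wps:
        t=np.array(w[:3],float);T=rot(w[3])
        while True:
            d=R.inv().apply(t-p);rv=(R.inv()*T).as_rotvec(degrees=True)
            n=max(np.linalg.norm(d)/41.7,np.linalg.norm(rv)/7.16)
            f=min(1,5/n if n>0 else 1,148/max(1e-9,np.abs(d).max()))
            row=np.r_[np.round(d*f/150,3),np.round(rv*f/180,4)]
            print(row.tolist(),"rows>=",round(n*f,2), "-> ",np.round(p+(t-p)*f,0))
            p=p+R.apply(row[:3]*150);R=R*Ro.from_rotvec(row[3:]*180,degrees=True)
            if f==1:break
def rep():
    from cell import robot
    s=robot.state();print(round(s["clock"],2),"tcp",np.round(np.array(s["tcp_pos"])*1000,1),"rpy",np.round(np.degrees(s["orientation"]),2),"F",np.round(s["force"],1),"open",round(s["opening"]*1000,1),"q",np.round(s["joint_pos"],2))
E
python3 - <<'E'
from h import *
c=pickle.load(open("pics/top0.pkl","rb"))
j=[o for o in seg(c) if abs(o["px"][0]-240)<3 and abs(o["px"][1]-194)<3][0]
q=j["pts"]
b=q[q[:,2]<.03];s=q[q[:,2]>.072]
for n,x in(("board",b),("stop",s)):
    r=cv2.minAreaRect((x[:,:2]*1000).astype(np.float32));print(n,len(x),r,np.median(x[:,2]))
for y in(-31.8,):
    a=np.radians(y);ux=np.array([np.cos(a),np.sin(a)]);print("seat",np.array([555.4,29.3])+65*ux, "stop rel",(s[:,:2]*1000-[555.4,29.3])@np.c_[ux,[-ux[1],ux[0]]]@np.eye(2).mean(0), ) if 0 else print("seat",np.array([555.4,29.3])+65*ux,"stop range",np.ptp((s[:,:2]*1000-[555.4,29.3])@ux),((s[:,:2]*1000-[555.4,29.3])@ux).min(),((s[:,:2]*1000-[555.4,29.3])@np.array([-ux[1],ux[0]])).mean())
plan([(611.4,-322.8,100,146.9)])
E
```

```text
board 1926 ((555.397705078125, 29.251724243164062), (79.96778106689453, 170.12371826171875), 58.24062728881836) 0.01679504255071756
stop 117 ((616.7437133789062, -8.668071746826172), (43.80162811279297, 15.311375617980957), 59.04242706298828) 0.07649405135928551
seat [610.64302504  -4.95212671] stop range 15.366911227965247 64.56802041296632 -0.08057908880968169
[-0.987, -0.835, 0.203, -0.0001, -0.0, 0.0074] rows>= 4.71 ->  [335. 334. 211.]
[-0.987, -0.797, 0.199, -0.0001, -0.0, 0.0072] rows>= 4.62 ->  [409. 158. 182.]
[-0.987, -0.761, 0.195, -0.0001, -0.0, 0.0071] rows>= 4.54 ->  [482. -14. 152.]
[-0.987, -0.727, 0.191, -0.0001, -0.0, 0.0069] rows>= 4.46 ->  [ 553. -184.  124.]
[-0.823, -0.579, 0.158, -0.0001, -0.0001, 0.0058] rows>= 3.66 ->  [ 611. -323.  100.]
```

The jig and stop both fit the given sizes. Jig yaw is -31.8° and the seat is at about (610.6, -5). I go to the long block first.

play_rows(plan=[[[-0.98,-0.83,0.2,0,0,0.007],[-0.98,-0.83,0.2,0,0,0.007],[-0.98,-0.83,0.2,0,0,0.007],[-0.98,-0.83,0.2,0,0,0.007],[-0.98,-0.83,0.2,0,0,0.007]]], gripper=1, grip_force=40)

```text
clock: 0.57
tcp_pos: [0.3353, 0.3323, 0.2113]
orientation: [-3.14, 0.0, 2.649]
force: [1.0, 0.1, 0.3]
opening: 0.0852
```

play_rows(plan=[[[-0.98,-0.8,0.2,0,0,0.007],[-0.98,-0.8,0.2,0,0,0.007],[-0.98,-0.8,0.2,0,0,0.007],[-0.98,-0.8,0.2,0,0,0.007],[-0.98,-0.8,0.2,0,0,0.007]]])

```text
clock: 0.98
tcp_pos: [0.4084, 0.1568, 0.1816]
orientation: [-3.141, 0.0, 2.626]
force: [0.2, 0.9, -0.0]
opening: 0.0855
```

play_rows(plan=[[[-0.98,-0.76,0.2,0,0,0.007],[-0.98,-0.76,0.2,0,0,0.007],[-0.98,-0.76,0.2,0,0,0.007],[-0.98,-0.76,0.2,0,0,0.007],[-0.98,-0.76,0.2,0,0,0.007]]])

```text
clock: 1.4
tcp_pos: [0.4807, -0.0154, 0.1517]
orientation: [-3.141, 0.001, 2.603]
force: [-0.5, 0.8, 0.8]
opening: 0.0854
```

```bash
python3 - <<'E'
from h import *
rep();plan([(611.4,-322.8,100,146.9)])
E
```

```text
1.4 tcp [480.7 -15.4 151.7] rpy [-1.7995e+02  3.0000e-02  1.4914e+02] F [-0.5  0.8  0.8] open 85.4 q [-0.28  0.    1.95 -0.    1.19 -1.32]
[-0.987, -0.72, 0.19, -0.0002, 0.0001, 0.0068] rows>= 4.45 ->  [ 552. -184.  123.]
[-0.824, -0.575, 0.156, -0.0001, 0.0001, 0.0057] rows>= 3.66 ->  [ 611. -323.  100.]
```

play_rows(plan=[[[-0.98,-0.72,0.19,0,0,0.007],[-0.98,-0.72,0.19,0,0,0.007],[-0.98,-0.72,0.19,0,0,0.007],[-0.98,-0.72,0.19,0,0,0.007],[-0.98,-0.72,0.19,0,0,0.007]]])

```text
clock: 1.82
tcp_pos: [0.5519, -0.184, 0.1229]
orientation: [-3.141, 0.001, 2.581]
force: [-0.6, -0.7, 0.8]
opening: 0.0855
```

play_rows(plan=[[[-0.83,-0.575,0.156,0,0,0.0055],[-0.83,-0.575,0.156,0,0,0.0055],[-0.83,-0.575,0.156,0,0,0.0055],[-0.83,-0.575,0.156,0,0,0.0055],[-0.83,-0.575,0.156,0,0,0.0055]]])

```text
clock: 2.23
tcp_pos: [0.6112, -0.3237, 0.0985]
orientation: [-3.14, 0.0, 2.562]
force: [-0.7, -0.4, -0.2]
opening: 0.0853
```

```bash
python3 - <<'E'
from h import *
from cell import robot
rep();plan([(611.4,-322.8,40,146.9),(611.4,-322.8,14,146.9)])
c=robot.capture("wrist");cv2.imwrite("pics/w1.png",c["image"])
c=robot.capture("scene");cv2.imwrite("pics/s1.png",cv2.resize(c["image"][90:210,120:280],None,fx=5,fy=5))
E
```

```text
2.23 tcp [ 611.2 -323.7   98.5] rpy [-1.7993e+02  3.0000e-02  1.4682e+02] F [-0.7 -0.4 -0.2] open 85.3 q [-0.66  0.58  1.35 -0.    1.21 -1.65]
[0.003, 0.006, 0.39, -0.0004, 0.0001, -0.0004] rows>= 1.4 ->  [ 611. -323.   40.]
[-0.0, 0.0, 0.173, -0.0, 0.0, -0.0] rows>= 0.62 ->  [ 611. -323.   14.]
```

View pics/w1.png

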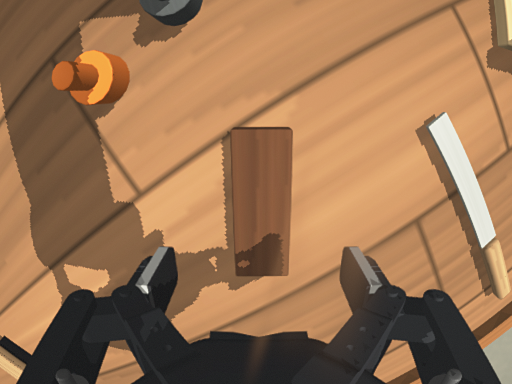

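View pics/s1.png

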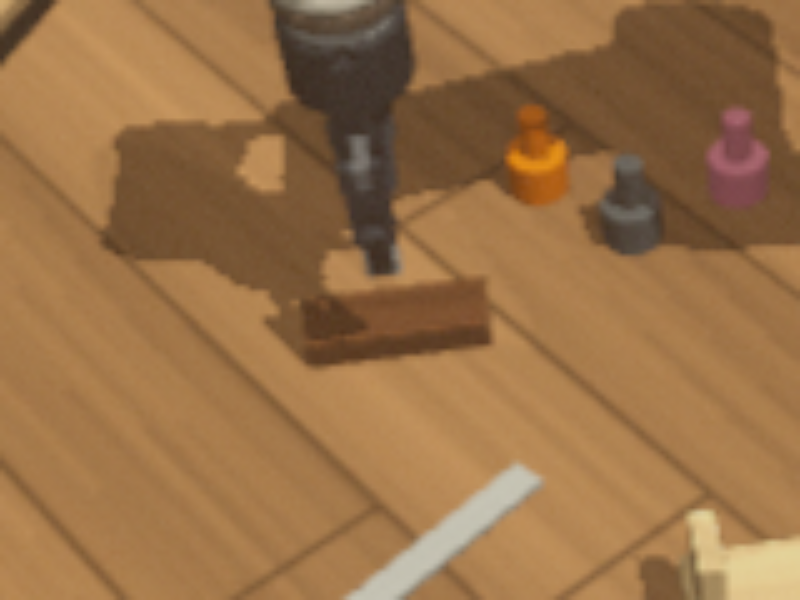

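Wrist view: the block (262,200) sits centred between the fingertips at (160,265) and (360,265). I descend.

play_rows(plan=[[[0,0.006,0.25,0,0,0],[0,0.006,0.4,0,0,0],[0,0.006,0.52,0,0,0],[0,0.006,0.52,0,0,0]]])

```text
clock: 2.67
tcp_pos: [0.6085, -0.3139, 0.0174]
orientation: [3.141, -0.01, 2.568]
force: [-0.1, 0.2, -0.6]
opening: 0.0854
```

play_rows(plan=[[[0,0,0,0,0,0],[0,0,0,0,0,0],[0,0,0,0,0,0],[0,0,0,0,0,0],[0,0,0,0,0,0]]], gripper=-0.3)

```text
clock: 3.08
tcp_pos: [0.6132, -0.3188, 0.0252]
orientation: [-3.141, 0.004, 2.567]
force: [-0.6, 0.9, 7.2]
opening: 0.0425
```

```bash
python3 - <<'E'
from h import *
from cell import robot
rep()
c=robot.capture("scene");cv2.imwrite("pics/s2.png",cv2.resize(c["image"][90:190,150:270],None,fx=6,fy=6))
E
```

```text
3.08 tcp [ 613.2 -318.8   25.2] rpy [-179.99    0.24  147.06] F [-0.6  0.9  7.2] open 42.5 q [-0.65  0.67  1.38  0.    1.09 -1.65]
```

View pics/s2.png

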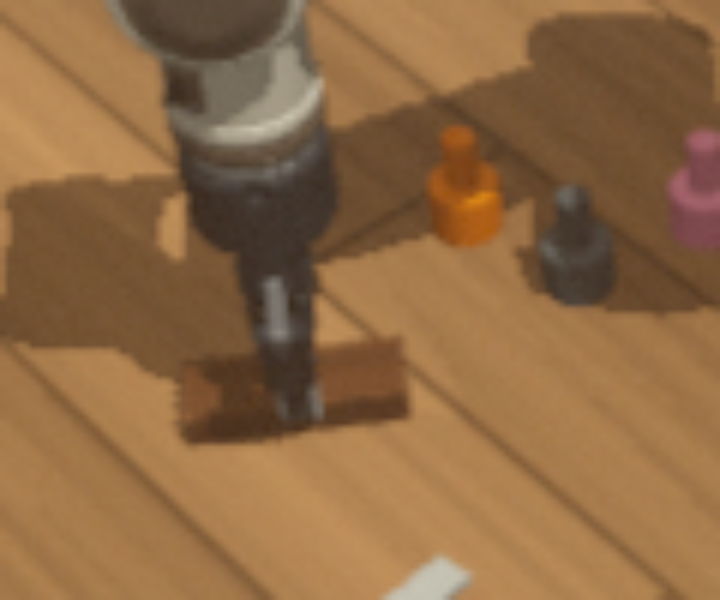

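play_rows(plan=[[[0,0,0,0,0,0],[0,0,0,0,0,0],[0,0,0,0,0,0]]])

```text
clock: 3.38
tcp_pos: [0.6132, -0.3188, 0.0252]
orientation: [-3.141, 0.004, 2.567]
force: [-0.4, 0.0, 6.7]
opening: 0.0425
```

play_rows(plan=[[[0,0,0,0,0,0],[0,0,0,0,0,0],[0,0,0,0,0,0]]])

```text
clock: 3.63
tcp_pos: [0.6132, -0.3187, 0.0252]
orientation: [-3.142, 0.004, 2.567]
force: [-1.7, 0.0, 7.2]
opening: 0.0425
```

```bash
python3 - <<'E'
from h import *
from cell import robot
s=robot.state();print(s["qd"]);rep()
E
```

```text
[ 0.00204353  0.00148093 -0.00066019 -0.00190837  0.00011573  0.0001662 ]
3.63 tcp [ 613.2 -318.7   25.2] rpy [-179.99    0.23  147.06] F [-1.7  0.   7.2] open 42.5 q [-0.65  0.67  1.38  0.    1.09 -1.65]
```

play_rows(plan=[[[0,0,-0.02,0,0,0],[0,0,-0.04,0,0,0],[0,0,-0.06,0,0,0],[0,0,-0.06,0,0,0],[0,0,-0.06,0,0,0]]])

```text
clock: 4.05
tcp_pos: [0.6117, -0.3179, 0.0315]
orientation: [-3.142, 0.0, 2.566]
force: [-0.7, 0.6, -0.6]
opening: 0.0427
```

play_rows(plan=[[[0,0,-0.05,0,0,0],[0,0,-0.1,0,0,0],[0,0,-0.2,0,0,0],[0,0,-0.2,0,0,0],[0,0,-0.2,0,0,0]]])

```text
clock: 4.47
tcp_pos: [0.613, -0.3188, 0.0639]
orientation: [-3.141, 0.004, 2.567]
force: [-0.1, -0.5, -1.0]
opening: 0.0427
```

```bash
python3 - <<'E'
from h import *
from cell import robot
s=robot.state();rep()
c=robot.capture("scene");cv2.imwrite("pics/s3.png",cv2.resize(c["image"][90:190,150:270],None,fx=6,fy=6))
c=robot.capture("wrist");cv2.imwrite("pics/w3.png",c["image"])
E
```

```text
4.47 tcp [ 613.  -318.8   63.9] rpy [-179.98    0.24  147.05] F [-0.1 -0.5 -1. ] open 42.7 q [-0.65  0.62  1.37 -0.    1.15 -1.65]
```

View pics/s3.png

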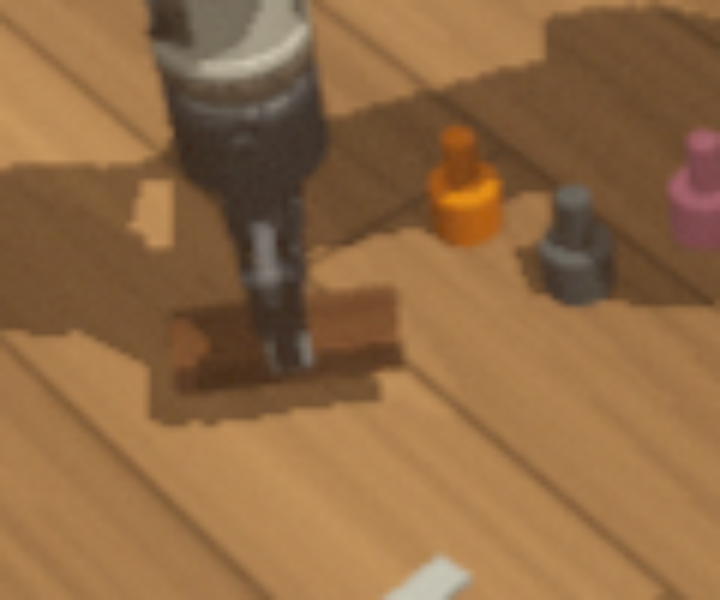

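View pics/w3.png

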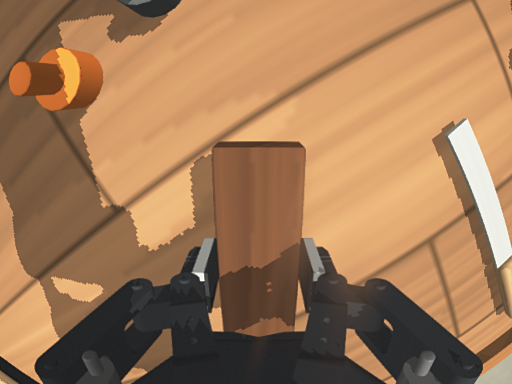

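The block is held and level. The TCP had not settled at my earlier reading, so from now on I let it settle before measuring. Next I lift and carry to over the jig.

```bash
python3 - <<'E'
from h import *
plan([(613,-319,125,147.1),(554,30,125,148.2)])
E
```

```text
[-0.012, -0.002, -0.422, -0.0, 0.0001, -0.0003] rows>= 1.52 ->  [ 613. -319.  125.]
[0.904, 0.987, -0.0, -0.0, -0.0, -0.0034] rows>= 4.81 ->  [ 580. -121.  125.]
[0.682, 0.761, -0.0, -0.0, -0.0, -0.0027] rows>= 3.68 ->  [554.  30. 125.]
```

play_rows(plan=[[[0,0,-0.15,0,0,0],[0,0,-0.3,0,0,0],[0,0,-0.42,0,0,0]]])

```text
clock: 4.82
tcp_pos: [0.6114, -0.3176, 0.1248]
orientation: [3.142, -0.001, 2.567]
force: [0.5, -1.0, -1.3]
opening: 0.0427
```

play_rows(plan=[[[0.2,0.2,0,0,0,0],[0.4,0.4,0,0,0,-0.001],[0.6,0.62,0,0,0,-0.002],[0.8,0.85,0,0,0,-0.003],[0.9,0.98,0,0,0,-0.003]]])

```text
clock: 5.23
tcp_pos: [0.5767, -0.118, 0.1235]
orientation: [3.141, -0.003, 2.577]
force: [1.2, 0.1, -0.9]
opening: 0.0425
```

play_rows(plan=[[[0.2,0.22,0,0,0,-0.001],[0.4,0.44,0,0,0,-0.002],[0.55,0.6,0,0,0,-0.003],[0.63,0.7,0,0,0,-0.003],[0.68,0.76,0,0,0,-0.003]]])

```text
clock: 5.65
tcp_pos: [0.552, 0.0327, 0.1237]
orientation: [-3.141, -0.002, 2.588]
force: [0.8, 1.6, -0.6]
opening: 0.0424
```

play_rows(plan=[[[0,0,0,0,0,0],[0,0,0,0,0,0],[0,0,0,0,0,0],[0,0,0,0,0,0]]])

```text
clock: 5.98
tcp_pos: [0.5537, 0.0283, 0.1244]
orientation: [-3.141, 0.0, 2.584]
force: [-0.2, -0.2, -1.2]
opening: 0.0424
```

```bash
python3 - <<'E'
from h import *
from cell import robot
rep()
for n in("top","wrist","scene"):
    c=robot.capture(n);cv2.imwrite(f"pics/{n}4.png",c["image"]);pickle.dump(c,open(f"pics/{n}4.pkl","wb"))
plan([(555.6,29.2,125,148.2)])
E
```

```text
5.98 tcp [553.7  28.3 124.4] rpy [-1.7999e+02  2.0000e-02  1.4803e+02] F [-0.2 -0.2 -1.2] open 42.4 q [-0.17  0.23  1.76 -0.    1.15 -1.18]
[-0.01, 0.01, -0.004, -0.0, 0.0, -0.0009] rows>= 0.05 ->  [556.  29. 125.]
```

View pics/scene4.png

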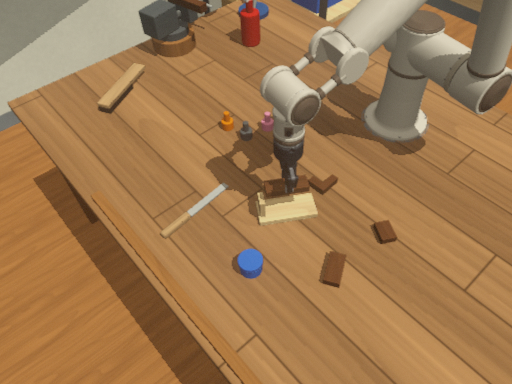

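View pics/wrist4.png

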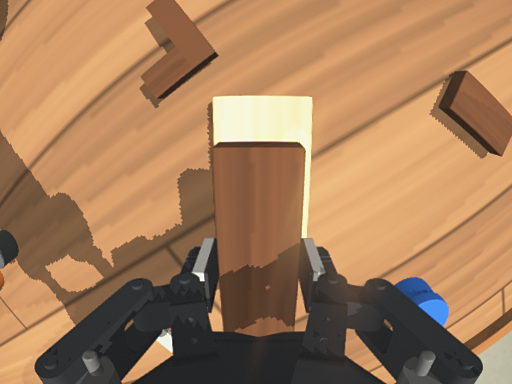

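The wrist view agrees with the plan: the board is centred at about column 262 and the block at 259, to be corrected by about 2 mm. I correct and lower.

play_rows(plan=[[[-0.01,0.01,0,0,0,-0.001],[-0.01,0.01,0.1,0,0,-0.001],[-0.01,0.01,0.25,0,0,-0.001],[-0.01,0.01,0.4,0,0,-0.001],[-0.01,0.01,0.48,0,0,-0.001]]])

```text
clock: 6.55
tcp_pos: [0.554, 0.0303, 0.0499]
orientation: [-3.14, -0.003, 2.588]
force: [-1.1, 0.6, -0.6]
opening: 0.0422
```

play_rows(plan=[[[0,0,0.02,0,0,0],[0,0,0.02,0,0,0],[0,0,0.02,0,0,0],[0,0,0.02,0,0,0],[0,0,0.02,0,0,0]]])

```text
clock: 6.97
tcp_pos: [0.5566, 0.0302, 0.0509]
orientation: [3.141, 0.003, 2.589]
force: [0.3, -0.1, -0.7]
opening: 0.0424
```

```bash
python3 - <<'E'
from h import *
from cell import robot
rep()
for n in("top","wrist","scene"):
    c=robot.capture(n);cv2.imwrite(f"pics/{n}5.png",c["image"]);pickle.dump(c,open(f"pics/{n}5.pkl","wb"))
    if n=="scene":cv2.imwrite(f"pics/s5.png",cv2.resize(c["image"][150:240,230:340],None,fx=7,fy=6))
E
```

```text
6.97 tcp [556.6  30.2  50.9] rpy [1.7994e+02 1.4000e-01 1.4832e+02] F [ 0.3 -0.1 -0.7] open 42.4 q [-0.16  0.34  1.79  0.    1.01 -1.18]
```

View pics/s5.png

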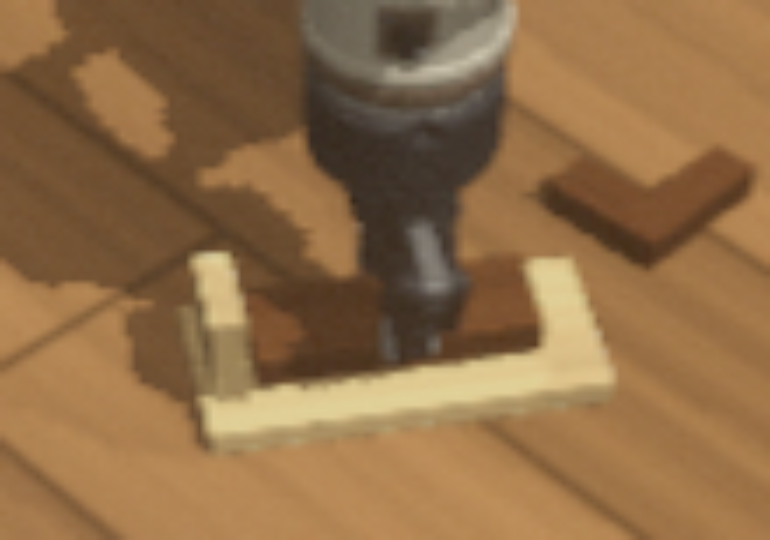

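View pics/wrist5.png

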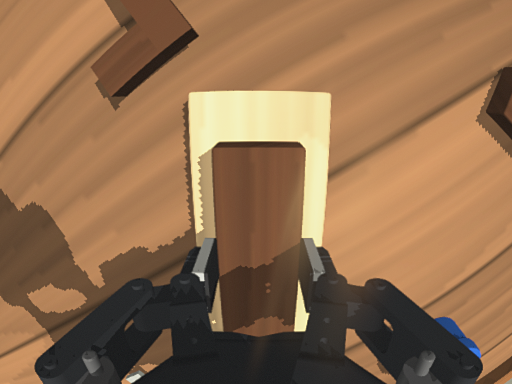

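play_rows(plan=[[[0,0,0.02,0,0,0],[0,0,0.042,0,0,0],[0,0,0.042,0,0,0],[0,0,0.042,0,0,0],[0,0,0.042,0,0,0]]])

```text
clock: 7.53
tcp_pos: [0.5557, 0.0303, 0.0432]
orientation: [3.141, 0.001, 2.589]
force: [1.2, 0.7, -0.0]
opening: 0.0426
```

play_rows(plan=[[[-0.007,0,0,0,0,0],[-0.013,0,0,0,0,0],[-0.02,0,0,0,0,0],[-0.02,0,0,0,0,0],[-0.02,0,0,0,0,0]]])

```text
clock: 7.95
tcp_pos: [0.558, 0.0288, 0.0432]
orientation: [3.142, 0.0, 2.589]
force: [-3.0, 1.9, 4.8]
opening: 0.0425
```

play_rows(plan=[[[-0.003,0,0,0,0,0],[-0.007,0,0,0,0,0],[-0.007,0,0,0,0,0],[-0.007,0,0,0,0,0],[-0.007,0,0,0,0,0]]])

```text
clock: 8.37
tcp_pos: [0.5586, 0.0284, 0.0432]
orientation: [-3.142, -0.001, 2.589]
force: [-2.4, 2.1, 4.5]
opening: 0.0424
```

```bash
python3 - <<'E'
from h import *
from cell import robot
rep()
c=robot.capture("scene");cv2.imwrite(f"pics/s6.png",cv2.resize(c["image"][150:240,230:340],None,fx=7,fy=6))
E
```

```text
8.37 tcp [558.6  28.4  43.2] rpy [-1.8000e+02 -3.0000e-02  1.4831e+02] F [-2.4  2.1  4.5] open 42.4 q [-0.17  0.36  1.78  0.    1.   -1.18]
```

View pics/s6.png

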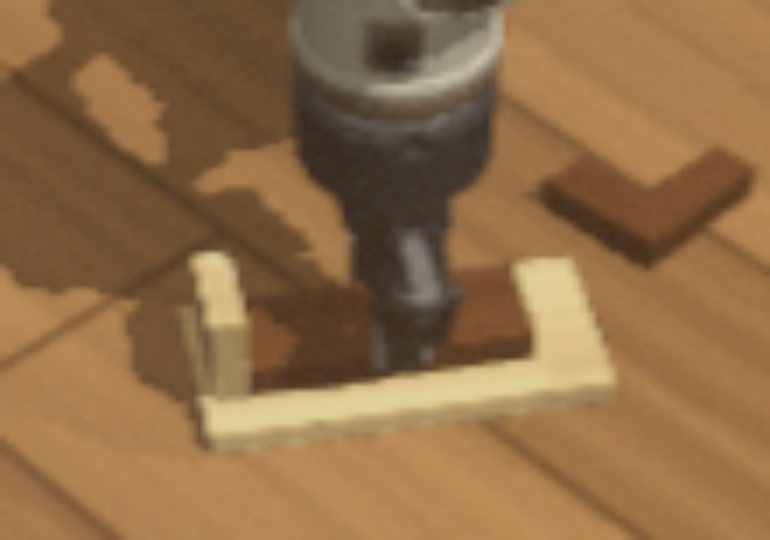

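play_rows(plan=[[[-0.003,0,0,0,0,0],[-0.007,0,0,0,0,0],[-0.007,0,0,0,0,0],[-0.007,0,0,0,0,0]]])

```text
clock: 8.75
tcp_pos: [0.5587, 0.0284, 0.0431]
orientation: [-3.141, -0.003, 2.589]
force: [-6.4, 3.0, 9.0]
opening: 0.0423
```

play_rows(plan=[[[-0.003,0,0,0,0,0],[-0.007,0,0,0,0,0],[-0.007,0,0,0,0,0],[-0.007,0,0,0,0,0]]])

```text
clock: 9.08
tcp_pos: [0.5587, 0.0283, 0.0431]
orientation: [-3.141, -0.005, 2.589]
force: [-8.5, 5.6, 11.8]
opening: 0.0426
```

The stop contact is confirmed: the TCP stopped at 558.7 while the force rose to about 10 N. I ease back and release.

play_rows(plan=[[[0.012,0,0,0,0,0],[0.012,0,0,0,0,0],[0.012,0,0,0,0,0]]])

```text
clock: 9.33
tcp_pos: [0.5587, 0.0284, 0.0432]
orientation: [-3.141, -0.001, 2.589]
force: [-4.2, 2.2, 7.5]
opening: 0.0423
```

play_rows(plan=[[[0,0,0,0,0,0],[0,0,0,0,0,0],[0,0,0,0,0,0],[0,0,0,0,0,0]]], gripper=0.6)

```text
clock: 9.67
tcp_pos: [0.5592, 0.0279, 0.0429]
orientation: [-3.142, 0.0, 2.588]
force: [-0.5, -0.1, 0.6]
opening: 0.0683
```

play_rows(plan=[[[0,0,-0.1,0,0,0],[0,0,-0.3,0,0,0],[0,0,-0.5,0,0,0],[0,0,-0.7,0,0,0],[0,0,-0.8,0,0,0]]])

```text
clock: 10.08
tcp_pos: [0.5611, 0.0276, 0.1672]
orientation: [3.139, 0.006, 2.588]
force: [0.7, -0.6, 0.2]
opening: 0.0682
```

```bash
python3 - <<'E'
from h import *
from cell import robot
rep()
plan([(599,259,140,148.2),(599,259,140,211.3)])
E
```

```text
10.08 tcp [561.1  27.6 167.2] rpy [179.88   0.32 148.31] F [ 0.7 -0.6  0.2] open 68.2 q [-0.17  0.19  1.72 -0.    1.23 -1.18]
[0.407, 0.987, 0.124, 0.0005, 0.0012, 0.0004] rows>= 3.87 ->  [587. 186. 149.]
[0.189, 0.458, 0.057, 0.0002, 0.0006, 0.0002] rows>= 1.79 ->  [599. 259. 140.]
[0.0, -0.0, 0.0, -0.0, -0.0, -0.1989] rows>= 5.0 ->  [599. 259. 140.]
[0.0, -0.0, 0.0, 0.0, -0.0, -0.1516] rows>= 3.81 ->  [599. 259. 140.]
```

```bash
python3 - <<'E'
from h import *
plan([(586,186,150,180),(599,259,125,211.3)])
E
```

```text
[0.414, 0.985, 0.115, 0.0002, 0.0019, -0.1761] rows>= 4.43 ->  [586. 186. 150.]
[-0.087, 0.487, 0.166, -0.0, 0.0, -0.1738] rows>= 4.37 ->  [599. 259. 125.]
```

play_rows(plan=[[[0.41,0.985,0.115,0,0.001,-0.176],[0.41,0.985,0.115,0,0.001,-0.176],[0.41,0.985,0.115,0,0.001,-0.176],[0.41,0.985,0.115,0,0.001,-0.176],[0.41,0.985,0.115,0,0.001,-0.176]]], gripper=1)

```text
clock: 10.5
tcp_pos: [0.5838, 0.1918, 0.1448]
orientation: [3.138, -0.004, -3.131]
force: [-0.3, 0.0, 0.1]
opening: 0.0852
```

play_rows(plan=[[[-0.087,0.487,0.166,0,0,-0.174],[-0.087,0.487,0.166,0,0,-0.174],[-0.087,0.487,0.166,0,0,-0.174],[-0.087,0.487,0.166,0,0,-0.174],[-0.087,0.487,0.166,0,0,-0.174]]])

```text
clock: 10.92
tcp_pos: [0.5971, 0.2598, 0.12]
orientation: [3.139, -0.003, -2.588]
force: [0.9, 0.4, -1.2]
opening: 0.0855
```

play_rows(plan=[[[0,0,0,0,0,0],[0,0,0,0,0,0],[0,0,0,0,0,0],[0,0,0,0,0,0],[0,0,0,0,0,0]]])

```text
clock: 11.33
tcp_pos: [0.5974, 0.259, 0.1211]
orientation: [3.139, -0.002, -2.596]
force: [0.4, -0.1, -0.4]
opening: 0.0855
```

```bash
cat >> h.py <<'E'
def jigrel(c):
    a=np.radians(-31.8);ux=np.array([np.cos(a),np.sin(a)]);uy=np.array([-ux[1],ux[0]]);S=np.array([610.64,-4.95])
    return ux,uy,S
def dark(c,zlo,zhi,box):
    P=world(c);im=c["image"];m=(c["depth"]>0)&(P[...,2]>zlo)&(P[...,2]<zhi)&(im[...,2]<170)&(im[...,0]<90)
    m&=(P[...,0]>box[0])&(P[...,0]<box[1])&(P[...,1]>box[2])&(P[...,1]<box[3])
    return P[m]*1000,m
E
python3 - <<'E'
from h import *
from cell import robot
rep();plan([(599,259,125,211.3)])
c=robot.capture("wrist");cv2.imwrite("pics/w7.png",c["image"])
c=robot.capture("top");cv2.imwrite("pics/t7.png",cv2.resize(c["image"][130:270,120:300],None,fx=4,fy=4));pickle.dump(c,open("pics/top7.pkl","wb"))
ux,uy,S=jigrel(c)
q,m=dark(c,.03,.05,(.45,.65,-.05,.1));print(len(q))
r=cv2.minAreaRect(q[:,:2].astype(np.float32));print(r);d=np.array(r[0])-S;print("centre rel seat",d@ux,d@uy)
P=world(c)*1000
mj=(P[...,2]>12)&(P[...,2]<28)&(np.hypot(P[...,0]-555,P[...,1]-29)<110)
print(cv2.minAreaRect(P[mj][:,:2].astype(np.float32)))
E
```

```text
11.33 tcp [597.4 259.  121.1] rpy [ 1.7988e+02 -1.1000e-01 -1.4874e+02] F [ 0.4 -0.1 -0.4] open 85.5 q [ 0.22  0.46  1.47  0.    1.21 -1.89]
[-0.009, -0.005, -0.026, 0.0007, -0.0006, -0.0002] rows>= 0.1 ->  [599. 259. 125.]
856
((563.4473266601562, 23.283714294433594), (43.97368240356445, 129.97801208496094), 58.37263870239258)
centre rel seat -54.98662760989835 -0.8728252466943214
((555.2691040039062, 29.192657470703125), (79.82445526123047, 170.0590057373047), 58.321441650390625)
```

View pics/t7.png

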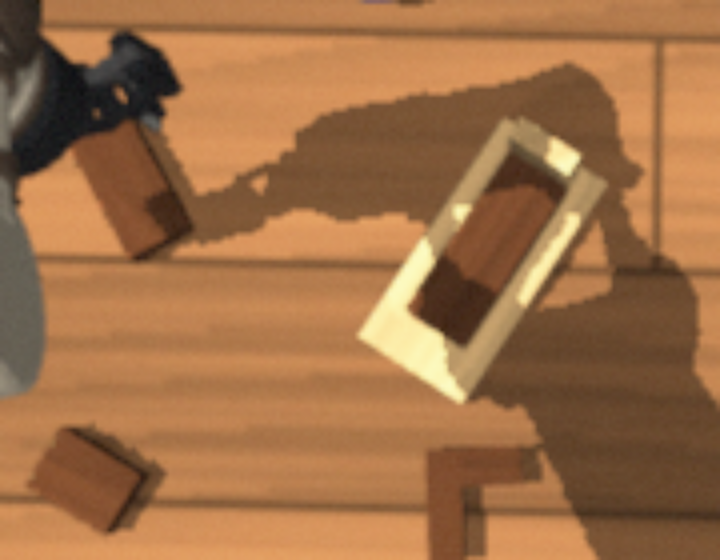

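View pics/w7.png

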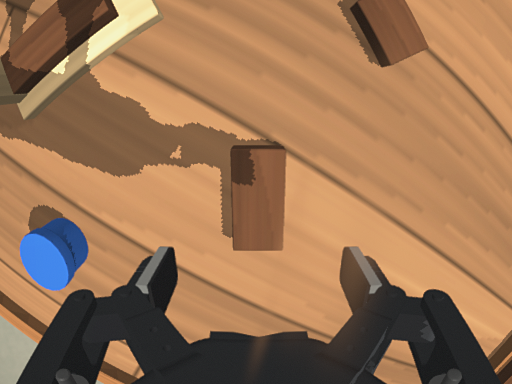

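```bash
cat >> h.py <<'E'
def block_lat(c,z,L,tol=.008):
    """fit of dark block edges in jig frame; z top height m"""
    ux,uy,S=jigrel(c);P=world(c)*1000
    q,m=dark(c,z-tol,z+tol,(.45,.68,-.07,.1))
    d=(q[:,:2]-S);x=d@ux;y=d@uy
    for a in np.linspace(-L+8,-10,5)[:-1]:
        k=(x>a)&(x<a+(L-18)/4);print("x",round(a),"y range",np.round(np.percentile(y[k],[1,99]),1),"mid",round(np.percentile(y[k],[1,99]).mean(),2))
    k=abs(y)<15;print("xmin",np.percentile(x[k],1))
E
python3 - <<'E'
from h import *
c=pickle.load(open("pics/top7.pkl","rb"))
block_lat(c,.04,120)
ux,uy,S=jigrel(c);P=world(c)*1000;d=P[...,:2]-S;x=d@ux;y=d@uy
for a in(-140,-110,-80,-50,-20):
    k=(P[...,2]>8)&(P[...,2]<26)&(x>a)&(x<a+20)&(abs(y)<60);print(a,np.percentile(y[k],[0.5,99.5]),np.percentile(y[k],[0.5,99.5]).mean())
E
```

```text
x -112 y range [-22.7  20.9] mid -0.91
x -86 y range [-22.1  20.8] mid -0.66
x -61 y range [-22.6  20.4] mid -1.08
x -36 y range [-22.5  20.8] mid -0.9
xmin -118.65275804851112
-140 [-39.49639459  38.83365265] -0.3313709707758221
-110 [-39.73936643  39.18273636] -0.27831503330823537
-80 [-39.69357188  39.4094666 ] -0.1420526411997649
-50 [-39.76654209  39.64033345] -0.06310431528316585
-20 [-39.72341633  39.33037552] -0.19652040264163873
```

The long block is on the jig, against the stop, about 0.7 mm off centre and square. The wrist view shows the middle block at (258,198), between the fingers. I descend to it.

play_rows(plan=[[[-0.009,-0.005,0.15,0,0,0],[-0.009,-0.005,0.35,0,0,0],[-0.009,-0.005,0.5,0,0,0],[-0.009,-0.005,0.6,0,0,0],[-0.009,-0.005,0.64,0,0,0]]])

```text
clock: 11.85
tcp_pos: [0.5966, 0.2588, 0.0219]
orientation: [3.138, -0.007, -2.595]
force: [0.0, 0.0, -0.7]
opening: 0.0856
```

play_rows(plan=[[[0,0,0,0,0,0],[0,0,0,0,0,0],[0,0,0,0,0,0],[0,0,0,0,0,0]]])

```text
clock: 12.18
tcp_pos: [0.6001, 0.2596, 0.027]
orientation: [3.14, 0.001, -2.595]
force: [-0.2, -0.7, -0.0]
opening: 0.0855
```

play_rows(plan=[[[0,0,0,0,0,0],[0,0,0,0,0,0],[0,0,0,0,0,0],[0,0,0,0,0,0],[0,0,0,0,0,0]]], gripper=-0.3)

```text
clock: 12.6
tcp_pos: [0.5991, 0.2594, 0.0256]
orientation: [3.14, -0.001, -2.595]
force: [-0.4, 0.3, 2.8]
opening: 0.0423
```

play_rows(plan=[[[0,0,0,0,0,0],[0,0,0,0,0,0]]])

```text
clock: 12.77
tcp_pos: [0.5991, 0.2594, 0.0256]
orientation: [3.14, -0.001, -2.595]
force: [0.7, 0.6, 4.4]
opening: 0.0424
```

```bash
python3 - <<'E'
from h import *
rep()
plan([(599,259,130,211.3),(580,141,130,180),(568,23,130,148.3)])
E
```

```text
12.77 tcp [599.1 259.4  25.6] rpy [ 1.7989e+02 -6.0000e-02 -1.4869e+02] F [0.7 0.6 4.4] open 42.4 q [ 0.22  0.59  1.5   0.    1.05 -1.89]
[0.003, -0.001, -0.696, 0.0006, -0.0003, 0.0] rows>= 2.5 ->  [599. 259. 130.]
[0.517, -0.606, -0.0, 0.0, -0.0001, 0.1739] rows>= 4.37 ->  [580. 141. 130.]
[0.08, -0.786, -0.0, 0.0, 0.0, 0.1761] rows>= 4.43 ->  [568.  23. 130.]
```

play_rows(plan=[[[0,0,-0.1,0,0,0],[0,0,-0.3,0,0,0],[0,0,-0.5,0,0,0],[0,0,-0.7,0,0,0]]])

```text
clock: 13.1
tcp_pos: [0.5982, 0.259, 0.1313]
orientation: [3.139, -0.004, -2.595]
force: [0.4, 1.0, -0.6]
opening: 0.043
```

play_rows(plan=[[[0.1,-0.12,0,0,0,0.035],[0.2,-0.24,0,0,0,0.07],[0.3,-0.36,0,0,0,0.104],[0.41,-0.48,0,0,0,0.139],[0.517,-0.606,0,0,0,0.174]]])

```text
clock: 13.52
tcp_pos: [0.5792, 0.1404, 0.1305]
orientation: [3.141, -0.003, 3.137]
force: [0.4, 0.0, -0.1]
opening: 0.0424
```

play_rows(plan=[[[0.08,-0.786,0,0,0,0.176],[0.08,-0.786,0,0,0,0.176],[0.08,-0.786,0,0,0,0.176],[0.08,-0.786,0,0,0,0.176],[0.08,-0.786,0,0,0,0.176]]])

```text
clock: 13.93
tcp_pos: [0.5675, 0.0211, 0.1305]
orientation: [-3.141, -0.003, 2.579]
force: [-0.3, -0.3, -0.3]
opening: 0.0428
```

play_rows(plan=[[[0,0,0,0,0,0],[0,0,0,0,0,0],[0,0,0,0,0,0],[0,0,0,0,0,0],[0,0,0,0,0,0]]])

```text
clock: 14.35
tcp_pos: [0.5678, 0.0238, 0.1299]
orientation: [-3.141, -0.003, 2.59]
force: [-0.1, 0.5, -0.7]
opening: 0.0423
```

```bash
python3 - <<'E'
from h import *
from cell import robot
rep();plan([(568,23,125,148.3),(568,23,73,148.3)])
c=robot.capture("wrist");cv2.imwrite("pics/w8.png",c["image"])
E
```

```text
14.35 tcp [567.8  23.8 129.9] rpy [-179.95   -0.18  148.4 ] F [-0.1  0.5 -0.7] open 42.3 q [-0.17  0.26  1.72  0.    1.17 -1.19]
[-0.004, -0.004, 0.033, -0.0003, -0.001, 0.0005] rows>= 0.12 ->  [568.  23. 125.]
[0.0, -0.0, 0.346, 0.0, 0.0, 0.0] rows>= 1.25 ->  [568.  23.  73.]
```

View pics/w8.png

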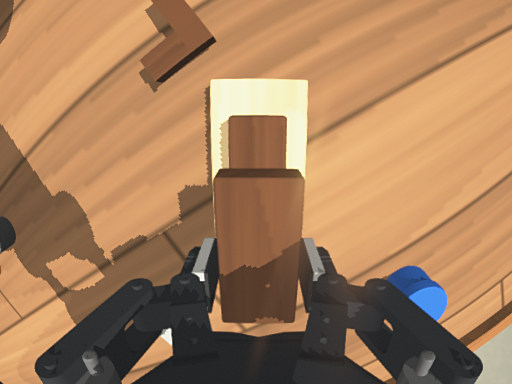

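The middle block is aligned with the long block and the board (centre columns 259, 258 and 259). I lower it.

play_rows(plan=[[[-0.003,-0.003,0.1,0,-0.001,0.0005],[-0.003,-0.003,0.2,0,-0.001,0.0005],[-0.003,-0.003,0.3,0,-0.001,0.0005],[-0.003,-0.003,0.38,0,-0.001,0.0005]]])

```text
clock: 14.73
tcp_pos: [0.5674, 0.0231, 0.0717]
orientation: [-3.14, -0.001, 2.588]
force: [0.3, -0.5, -0.6]
opening: 0.0428
```

play_rows(plan=[[[0,0,0.01,0,0,0],[0,0,0.01,0,0,0],[0,0,0.01,0,0,0],[0,0,0.01,0,0,0]]])

```text
clock: 15.07
tcp_pos: [0.5688, 0.0227, 0.0725]
orientation: [-3.142, 0.002, 2.587]
force: [-0.6, 0.4, 0.0]
opening: 0.0424
```

```bash
python3 - <<'E'
from h import *
from cell import robot
rep();plan([(568,23,66.5,148.3)])
c=robot.capture("scene");cv2.imwrite(f"pics/s9.png",cv2.resize(c["image"][150:240,230:340],None,fx=7,fy=6))
E
```

```text
15.07 tcp [568.8  22.7  72.5] rpy [-1.8000e+02  1.2000e-01  1.4823e+02] F [-0.6  0.4  0. ] open 42.4 q [-0.17  0.33  1.75 -0.    1.06 -1.19]
[0.006, -0.001, 0.04, -0.0, 0.0007, -0.0004] rows>= 0.15 ->  [568.  23.  66.]
```

View pics/s9.png

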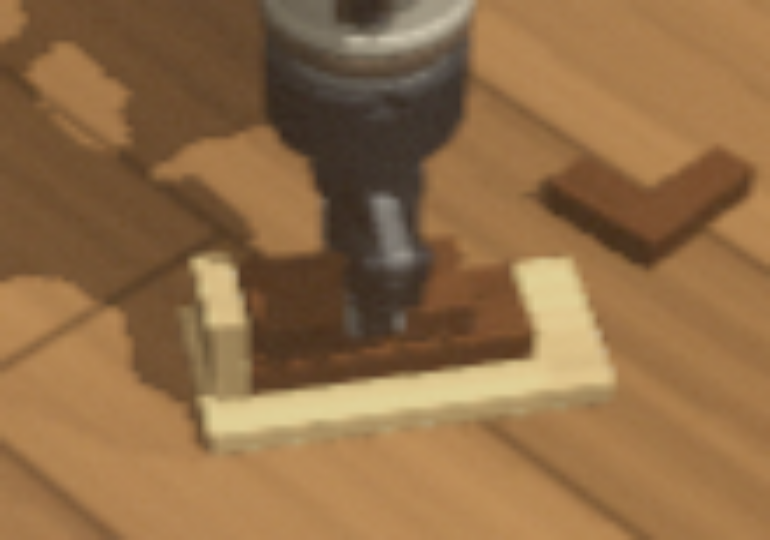

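play_rows(plan=[[[0,0,0.02,0,0,0],[0,0,0.04,0,0,0],[0,0,0.04,0,0,0],[0,0,0.04,0,0,0]]])

```text
clock: 15.45
tcp_pos: [0.5682, 0.0227, 0.0656]
orientation: [-3.141, 0.001, 2.587]
force: [1.1, 0.2, 1.5]
opening: 0.0426
```

play_rows(plan=[[[-0.007,0,0,0,0,0],[-0.014,0,0,0,0,0],[-0.02,0,0,0,0,0],[-0.02,0,0,0,0,0],[-0.02,0,0,0,0,0]]])

```text
clock: 15.87
tcp_pos: [0.5705, 0.0212, 0.0656]
orientation: [-3.141, 0.0, 2.587]
force: [-2.7, 0.5, 5.4]
opening: 0.0425
```

play_rows(plan=[[[-0.005,0,0,0,0,0],[-0.01,0,0,0,0,0],[-0.01,0,0,0,0,0],[-0.01,0,0,0,0,0]]])

```text
clock: 16.2
tcp_pos: [0.5717, 0.0205, 0.0656]
orientation: [-3.141, 0.0, 2.587]
force: [-3.0, 0.4, 5.2]
opening: 0.0421
```

play_rows(plan=[[[-0.005,0,0,0,0,0],[-0.01,0,0,0,0,0],[-0.01,0,0,0,0,0],[-0.01,0,0,0,0,0]]])

```text
clock: 16.53
tcp_pos: [0.5719, 0.0204, 0.0656]
orientation: [-3.14, -0.003, 2.587]
force: [-6.5, 3.4, 9.1]
opening: 0.0423
```

play_rows(plan=[[[-0.005,0,0,0,0,0],[-0.01,0,0,0,0,0],[-0.01,0,0,0,0,0],[-0.01,0,0,0,0,0]]])

```text
clock: 16.87
tcp_pos: [0.5719, 0.0204, 0.0655]
orientation: [-3.14, -0.007, 2.587]
force: [-11.3, 5.3, 14.2]
opening: 0.0422
```

play_rows(plan=[[[0.02,0,0,0,0,0],[0.02,0,0,0,0,0],[0.02,0,0,0,0,0]]])

```text
clock: 17.12
tcp_pos: [0.5716, 0.0206, 0.0656]
orientation: [-3.141, -0.0, 2.587]
force: [-2.9, 2.3, 5.7]
opening: 0.0427
```

play_rows(plan=[[[0,0,0,0,0,0],[0,0,0,0,0,0],[0,0,0,0,0,0],[0,0,0,0,0,0]]], gripper=0.6)

```text
clock: 17.45
tcp_pos: [0.5715, 0.0203, 0.0649]
orientation: [-3.14, -0.0, 2.587]
force: [0.4, -0.1, 0.5]
opening: 0.0683
```

play_rows(plan=[[[0,0,-0.1,0,0,0],[0,0,-0.25,0,0,0],[0,0,-0.4,0,0,0],[0,0,-0.55,0,0,0],[0,0,-0.65,0,0,0]]])

```text
clock: 17.87
tcp_pos: [0.5726, 0.0202, 0.1651]
orientation: [3.142, 0.003, 2.587]
force: [-0.2, -0.1, 0.5]
opening: 0.0682
```

play_rows(plan=[[[0,0,0,0,0,0],[0,0,0,0,0,0],[0,0,0,0,0,0]]])

```text
clock: 18.12
tcp_pos: [0.5709, 0.0206, 0.1613]
orientation: [-3.14, -0.002, 2.587]
force: [-0.1, 0.4, -0.1]
opening: 0.0684
```

```bash
python3 - <<'E'
from h import *
from cell import robot
rep();plan([(518,105,150,119),(464,190,140,90),(409.3,274.8,125,60.8)])
E
```

```text
18.12 tcp [570.9  20.6 161.3] rpy [-1.7990e+02 -1.1000e-01  1.4822e+02] F [-0.1  0.4 -0.1] open 68.4 q [-0.17  0.22  1.69 -0.    1.23 -1.19]
[0.596, 0.293, 0.076, -0.0007, -0.0005, 0.1623] rows>= 4.08 ->  [518. 105. 150.]
[0.67, -0.04, 0.067, 0.0, 0.0, 0.1611] rows>= 4.05 ->  [464. 190. 140.]
[0.565, -0.365, 0.1, 0.0, 0.0, 0.1623] rows>= 4.08 ->  [409. 275. 125.]
```

play_rows(plan=[[[0.596,0.293,0.076,0,0,0.162],[0.596,0.293,0.076,0,0,0.162],[0.596,0.293,0.076,0,0,0.162],[0.596,0.293,0.076,0,0,0.162],[0.596,0.293,0.076,0,0,0.162]]], gripper=1)

```text
clock: 18.53
tcp_pos: [0.5168, 0.106, 0.1492]
orientation: [-3.137, -0.001, 2.077]
force: [0.6, 0.1, -0.1]
opening: 0.0855
```

play_rows(plan=[[[0.67,-0.04,0.067,0,0,0.161],[0.67,-0.04,0.067,0,0,0.161],[0.67,-0.04,0.067,0,0,0.161],[0.67,-0.04,0.067,0,0,0.161],[0.67,-0.04,0.067,0,0,0.161]]])

```text
clock: 18.95
tcp_pos: [0.4637, 0.1902, 0.14]
orientation: [-3.139, 0.001, 1.573]
force: [1.0, -0.7, 1.1]
opening: 0.0853
```

play_rows(plan=[[[0.565,-0.365,0.1,0,0,0.162],[0.565,-0.365,0.1,0,0,0.162],[0.565,-0.365,0.1,0,0,0.162],[0.565,-0.365,0.1,0,0,0.162],[0.565,-0.365,0.1,0,0,0.162]]])

```text
clock: 19.37
tcp_pos: [0.4094, 0.2747, 0.1253]
orientation: [-3.141, 0.002, 1.064]
force: [-0.2, -0.7, -0.2]
opening: 0.0855
```

play_rows(plan=[[[0,0,0,0,0,0],[0,0,0,0,0,0],[0,0,0,0,0,0],[0,0,0,0,0,0],[0,0,0,0,0,0]]])

```text
clock: 19.78
tcp_pos: [0.4103, 0.2741, 0.1262]
orientation: [3.141, 0.001, 1.064]
force: [-0.5, -0.2, -0.3]
opening: 0.0855
```

```bash
python3 - <<'E'
from h import *
from cell import robot
rep();plan([(409.3,274.8,25,60.8)])
c=robot.capture("wrist");cv2.imwrite("pics/w10.png",c["image"])
c=robot.capture("top");cv2.imwrite("pics/t10.png",cv2.resize(c["image"][130:270,120:300],None,fx=4,fy=4));pickle.dump(c,open("pics/top10.pkl","wb"))
block_lat(c,.062,90)
E
```

```text
19.78 tcp [410.3 274.1 126.2] rpy [1.7999e+02 5.0000e-02 6.0950e+01] F [-0.5 -0.2 -0.3] open 85.5 q [ 0.34  0.07  1.93 -0.    1.14  0.85]
[0.001, -0.008, 0.675, 0.0001, 0.0003, 0.0008] rows>= 2.43 ->  [409. 275.  25.]
x -82 y range [-22.2  21.1] mid -0.57
x -64 y range [-22.6  20.9] mid -0.86
x -46 y range [-22.4  21.2] mid -0.58
x -28 y range [-22.4  20.3] mid -1.04
xmin -89.54657132569305
```

View pics/w10.png

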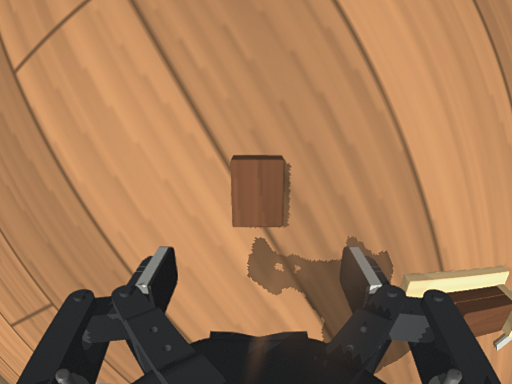

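View pics/t10.png

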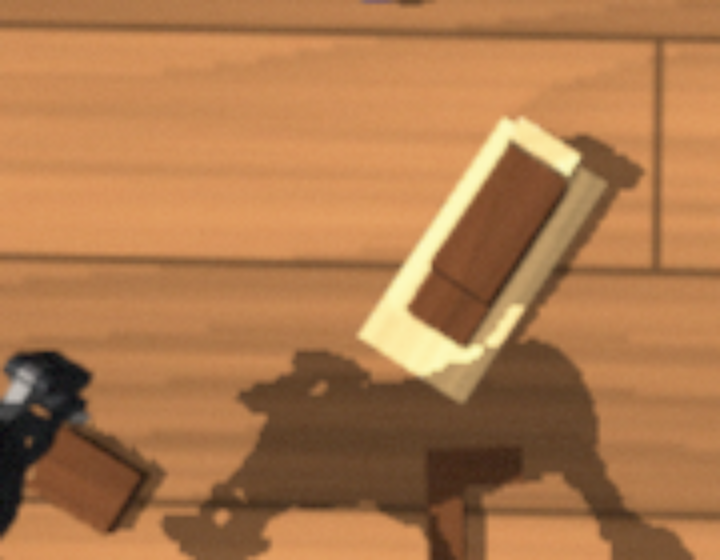

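The middle block lies flush on the long one, against the stop (near end at -89.5 mm, 0.7 mm off centre). The short block shows at (259,192), between the fingers. I descend to it.

play_rows(plan=[[[0,-0.007,0.15,0,0,0.0008],[0,-0.007,0.35,0,0,0.0008],[0,-0.007,0.5,0,0,0.0008],[0,-0.007,0.6,0,0,0.0008],[0,-0.007,0.675,0,0,0.0008]]])

```text
clock: 20.3
tcp_pos: [0.4079, 0.2745, 0.0232]
orientation: [-3.14, 0.003, 1.061]
force: [-0.5, -0.3, -0.6]
opening: 0.0854
```

play_rows(plan=[[[0,0,0,0,0,0],[0,0,0,0,0,0],[0,0,0,0,0,0],[0,0,0,0,0,0]]])

```text
clock: 20.63
tcp_pos: [0.4102, 0.2754, 0.0264]
orientation: [3.14, -0.001, 1.061]
force: [1.1, 0.4, 0.6]
opening: 0.0857
```

play_rows(plan=[[[0,0,0,0,0,0],[0,0,0,0,0,0],[0,0,0,0,0,0],[0,0,0,0,0,0],[0,0,0,0,0,0]]], gripper=-0.3)

```text
clock: 21.05
tcp_pos: [0.4094, 0.2751, 0.0257]
orientation: [3.141, 0.0, 1.061]
force: [-2.0, -0.9, 4.4]
opening: 0.0423
```

play_rows(plan=[[[0,0,0,0,0,0],[0,0,0,0,0,0]]])

```text
clock: 21.22
tcp_pos: [0.4095, 0.2751, 0.0257]
orientation: [3.141, 0.0, 1.061]
force: [-0.8, -0.9, 6.2]
opening: 0.0427
```

```bash
python3 - <<'E'
from h import *
from cell import robot
rep()
# contact ref for middle: tcp (571.9,20.4) ; short centre is +15 ux ; with 5mm gap +10
ux,uy,S=jigrel(0);t=np.array([571.9,20.4])+10*ux+0.6*uy;print(t)
plan([(409,275,150,60.8),(464,185,150,90),(525,95,150,119),(t[0],t[1],150,148.2)])
E
```

```text
21.22 tcp [409.5 275.1  25.7] rpy [1.7996e+02 1.0000e-02 6.0780e+01] F [-0.8 -0.9  6.2] open 42.7 q [ 0.35  0.25  1.97 -0.    0.92  0.86]
[580.71510041  15.64037766]
[-0.002, -0.002, -0.829, 0.0002, 0.0, -0.0001] rows>= 2.98 ->  [409. 275. 150.]
[-0.345, 0.613, 0.0, 0.0, 0.0001, -0.1622] rows>= 4.08 ->  [464. 185. 150.]
[-0.6, 0.407, 0.0, 0.0, -0.0, -0.1611] rows>= 4.05 ->  [525.  95. 150.]
[-0.643, 0.068, 0.0, 0.0001, -0.0, -0.1623] rows>= 4.08 ->  [581.  16. 150.]
```

play_rows(plan=[[[0,0,-0.1,0,0,0],[0,0,-0.3,0,0,0],[0,0,-0.5,0,0,0],[0,0,-0.7,0,0,0],[0,0,-0.83,0,0,0]]])

```text
clock: 21.63
tcp_pos: [0.4099, 0.2754, 0.1523]
orientation: [3.139, -0.002, 1.061]
force: [1.0, -0.2, -0.2]
opening: 0.0427
```

play_rows(plan=[[[-0.345,0.613,0,0,0,-0.162],[-0.345,0.613,0,0,0,-0.162],[-0.345,0.613,0,0,0,-0.162],[-0.345,0.613,0,0,0,-0.162],[-0.345,0.613,0,0,0,-0.162]]])

```text
clock: 22.05
tcp_pos: [0.4648, 0.1833, 0.1494]
orientation: [-3.141, 0.001, 1.572]
force: [-0.6, -0.1, -0.1]
opening: 0.0423
```

play_rows(plan=[[[-0.6,0.407,0,0,0,-0.161],[-0.6,0.407,0,0,0,-0.161],[-0.6,0.407,0,0,0,-0.161],[-0.6,0.407,0,0,0,-0.161],[-0.6,0.407,0,0,0,-0.161]]])

```text
clock: 22.47
tcp_pos: [0.5255, 0.0934, 0.1493]
orientation: [-3.141, 0.0, 2.077]
force: [-0.8, 0.3, -1.8]
opening: 0.0425
```

play_rows(plan=[[[-0.643,0.068,0,0,0,-0.1625],[-0.643,0.068,0,0,0,-0.1625],[-0.643,0.068,0,0,0,-0.1625],[-0.643,0.068,0,0,0,-0.1625],[-0.643,0.068,0,0,0,-0.1625]]])

```text
clock: 22.88
tcp_pos: [0.5803, 0.0154, 0.1491]
orientation: [-3.141, -0.001, 2.587]
force: [-0.5, 0.1, -1.3]
opening: 0.0426
```

play_rows(plan=[[[0,0,0,0,0,0],[0,0,0,0,0,0],[0,0,0,0,0,0],[0,0,0,0,0,0],[0,0,0,0,0,0]]])

```text
clock: 23.3
tcp_pos: [0.5803, 0.0159, 0.1497]
orientation: [-3.141, 0.0, 2.586]
force: [-0.4, 0.2, -0.6]
opening: 0.0426
```

```bash
python3 - <<'E'
from h import *
from cell import robot
rep();plan([(580.7,15.6,95,148.2)])
c=robot.capture("wrist");cv2.imwrite("pics/w11.png",c["image"])
E
```

```text
23.3 tcp [580.3  15.9 149.7] rpy [-1.7995e+02  1.0000e-02  1.4815e+02] F [-0.4  0.2 -0.6] open 42.6 q [-0.18  0.26  1.67 -0.    1.21 -1.19]
[-0.003, -0.0, 0.365, -0.0003, 0.0, -0.0003] rows>= 1.31 ->  [581.  16.  95.]
```

View pics/w11.png

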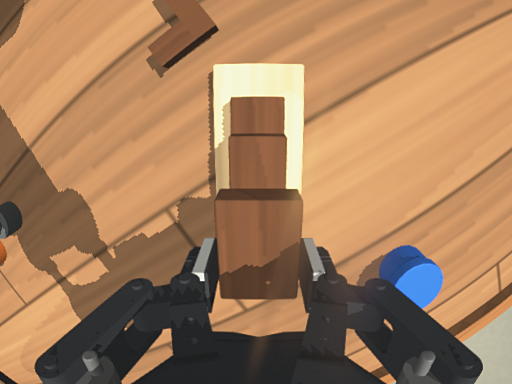

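The short block is in line with the others (all centred near column 258). I lower it.

play_rows(plan=[[[-0.002,0,0.1,0,0,0],[-0.002,0,0.2,0,0,0],[-0.002,0,0.3,0,0,0],[-0.002,0,0.37,0,0,0]]])

```text
clock: 23.68
tcp_pos: [0.5801, 0.0154, 0.0928]
orientation: [-3.14, -0.001, 2.586]
force: [-0.1, -0.3, -1.5]
opening: 0.0426
```

play_rows(plan=[[[0,0,0,0,0,0],[0,0,0,0,0,0],[0,0,0,0,0,0],[0,0,0,0,0,0]]])

```text
clock: 24.02
tcp_pos: [0.5817, 0.0151, 0.0954]
orientation: [-3.142, 0.002, 2.586]
force: [0.9, -0.1, -0.1]
opening: 0.0425
```

play_rows(plan=[[[0,0,0.02,0,0,0],[0,0,0.043,0,0,0],[0,0,0.043,0,0,0],[0,0,0.043,0,0,0]]])

```text
clock: 24.35
tcp_pos: [0.5808, 0.0152, 0.0877]
orientation: [-3.141, 0.0, 2.586]
force: [0.2, 0.5, -0.7]
opening: 0.0425
```

play_rows(plan=[[[-0.007,0,0,0,0,0],[-0.014,0,0,0,0,0],[-0.02,0,0,0,0,0],[-0.02,0,0,0,0,0],[-0.02,0,0,0,0,0]]])

```text
clock: 24.77
tcp_pos: [0.5835, 0.0135, 0.0878]
orientation: [-3.141, 0.001, 2.586]
force: [1.0, -0.7, 1.3]
opening: 0.0427
```

play_rows(plan=[[[-0.005,0,0,0,0,0],[-0.01,0,0,0,0,0],[-0.01,0,0,0,0,0],[-0.01,0,0,0,0,0]]])

```text
clock: 25.1
tcp_pos: [0.5847, 0.0128, 0.0877]
orientation: [-3.141, 0.0, 2.586]
force: [-0.2, 0.5, 0.7]
opening: 0.0422
```

Contact should come at about (584.6, 12.5).

play_rows(plan=[[[-0.005,0,0,0,0,0],[-0.01,0,0,0,0,0],[-0.01,0,0,0,0,0],[-0.01,0,0,0,0,0]]])

```text
clock: 25.43
tcp_pos: [0.586, 0.012, 0.0877]
orientation: [-3.141, 0.0, 2.586]
force: [-0.5, 0.2, 0.9]
opening: 0.042
```

play_rows(plan=[[[-0.003,0,0,0,0,0],[-0.007,0,0,0,0,0],[-0.007,0,0,0,0,0],[-0.007,0,0,0,0,0]]])

```text
clock: 25.77
tcp_pos: [0.5868, 0.0114, 0.0878]
orientation: [-3.141, 0.0, 2.586]
force: [0.5, -0.9, 1.4]
opening: 0.0422
```

```bash
python3 - <<'E'
from h import *
from cell import robot
c=robot.capture("scene");cv2.imwrite(f"pics/s12.png",cv2.resize(c["image"][150:240,230:340],None,fx=7,fy=6,interpolation=cv2.INTER_CUBIC))
c=robot.capture("top");cv2.imwrite("pics/t12.png",cv2.resize(c["image"][140:250,190:300],None,fx=6,fy=5));pickle.dump(c,open("pics/top12.pkl","wb"))
E
```

```text
(no output)
```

View pics/s12.png

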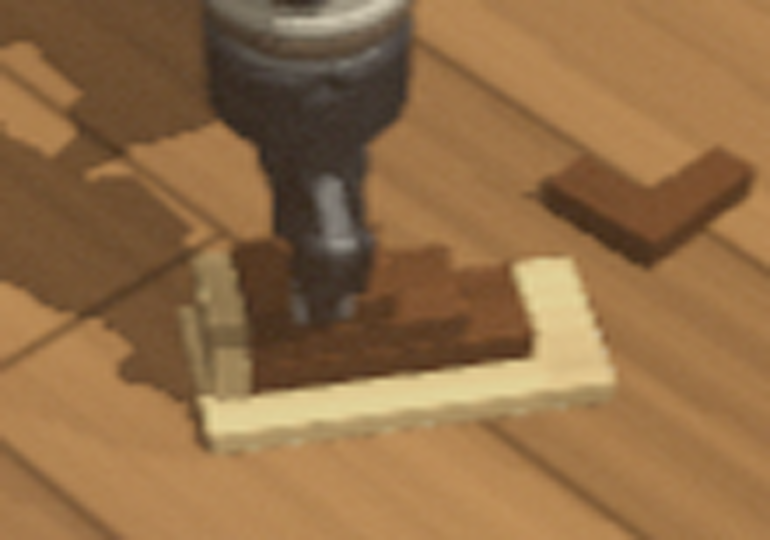

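View pics/t12.png

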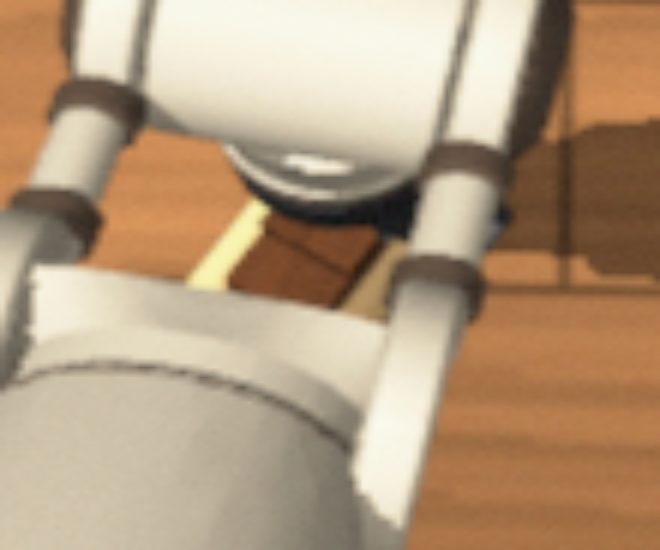

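The short block is right up near the stop, with no gap that can be resolved. I creep on.

play_rows(plan=[[[-0.003,0,0,0,0,0],[-0.007,0,0,0,0,0],[-0.007,0,0,0,0,0],[-0.007,0,0,0,0,0]]])

```text
clock: 26.2
tcp_pos: [0.5877, 0.0109, 0.0877]
orientation: [-3.141, 0.0, 2.586]
force: [-0.3, -0.2, 1.7]
opening: 0.0425
```

play_rows(plan=[[[-0.003,0,0,0,0,0],[-0.007,0,0,0,0,0],[-0.007,0,0,0,0,0],[-0.007,0,0,0,0,0]]])

```text
clock: 26.53
tcp_pos: [0.5879, 0.0108, 0.0877]
orientation: [-3.14, -0.002, 2.586]
force: [-5.5, 2.3, 3.6]
opening: 0.0425
```

Contact. I ease back, release and rise.

play_rows(plan=[[[0.005,0,0,0,0,0],[0.005,0,0.003,0,0,0],[0.005,0,0.003,0,0,0]]])

```text
clock: 26.78
tcp_pos: [0.5879, 0.0108, 0.0877]
orientation: [-3.141, 0.0, 2.586]
force: [-4.2, 1.4, 6.7]
opening: 0.0428
```

play_rows(plan=[[[0,0,0,0,0,0],[0,0,0,0,0,0],[0,0,0,0,0,0],[0,0,0,0,0,0]]], gripper=0.6)

```text
clock: 27.12
tcp_pos: [0.588, 0.0106, 0.0871]
orientation: [-3.141, 0.0, 2.586]
force: [-0.3, -1.1, -0.8]
opening: 0.068
```

play_rows(plan=[[[0,0,-0.1,0,0,0],[0,0,-0.25,0,0,0],[0,0,-0.4,0,0,0],[0,0,-0.5,0,0,0],[0,0,-0.55,0,0,0]]])

```text
clock: 27.53
tcp_pos: [0.5894, 0.0105, 0.1724]
orientation: [3.141, 0.004, 2.586]
force: [0.5, 0.6, 0.1]
opening: 0.0681
```

play_rows(plan=[[[0,0,0,0,0,0],[0,0,0,0,0,0],[0,0,0,0,0,0]]])

```text
clock: 27.78
tcp_pos: [0.587, 0.0109, 0.1681]
orientation: [-3.14, -0.002, 2.586]
force: [-0.2, -0.4, 0.7]
opening: 0.0684
```

```bash
python3 - <<'E'
from h import *
from cell import robot
rep();plan([(515,-140,170,135),(440.3,-288.2,150,135)])
E
```

```text
27.78 tcp [587.   10.9 168.1] rpy [-1.7990e+02 -1.3000e-01  1.4816e+02] F [-0.2 -0.4  0.7] open 68.4 q [-0.19  0.26  1.63 -0.    1.25 -1.2 ]
[-0.109, -0.987, -0.01, -0.0006, -0.0006, 0.0651] rows>= 3.57 ->  [ 523. -123.  170.]
[-0.038, -0.116, -0.001, -0.0001, -0.0, 0.008] rows>= 0.44 ->  [ 515. -140.  170.]
[-0.326, -0.987, 0.125, 0.0, -0.0, 0.0] rows>= 3.76 ->  [ 445. -279.  151.]
[-0.021, -0.064, 0.008, 0.0, -0.0, 0.0] rows>= 0.24 ->  [ 440. -288.  150.]
```

play_rows(plan=[[[-0.11,-0.98,0,0,0,0.065],[-0.11,-0.98,0,0,0,0.065],[-0.11,-0.98,0,0,0,0.065],[-0.11,-0.98,0,0,0,0.065],[-0.11,-0.98,0,0,0,0.065]]], gripper=0.1)

```text
clock: 28.2
tcp_pos: [0.522, -0.1261, 0.1683]
orientation: [-3.138, -0.002, 2.377]
force: [0.1, 0.6, 0.6]
opening: 0.047
```

play_rows(plan=[[[0,0,0,0,0,0.004],[0,0,0,0,0,0.008],[0,0,0,0,0,0.008]]])

```text
clock: 28.45
tcp_pos: [0.5245, -0.1216, 0.1692]
orientation: [-3.141, -0.001, 2.357]
force: [0.4, -0.2, 0.8]
opening: 0.0468
```

```bash
python3 - <<'E'
from h import *
from cell import robot
rep();plan([(440.3,-288.2,150,135)])
c=robot.capture("top");cv2.imwrite("pics/t13.png",cv2.resize(c["image"][130:270,180:320],None,fx=4,fy=4));pickle.dump(c,open("pics/top13.pkl","wb"))
block_lat(c,.084,60)
c=robot.capture("scene");cv2.imwrite(f"pics/s13.png",cv2.resize(c["image"][150:240,230:340],None,fx=7,fy=6,interpolation=cv2.INTER_CUBIC))
E
```

```text
28.45 tcp [ 524.5 -121.6  169.2] rpy [-1.7995e+02 -5.0000e-02  1.3505e+02] F [ 0.4 -0.2  0.8] open 46.8 q [-0.45  0.13  1.77 -0.    1.23 -1.24]
[-0.323, -0.987, 0.108, -0.0002, -0.0002, 0.0002] rows>= 3.75 ->  [ 454. -261.  153.]
[-0.065, -0.195, 0.021, -0.0001, -0.0001, 0.0001] rows>= 0.74 ->  [ 440. -288.  150.]
x -52 y range [-21.8  21.1] mid -0.35
x -42 y range [-22.  21.] mid -0.46
x -31 y range [-21.8  21.7] mid -0.07
x -20 y range [-21.9  20.8] mid -0.54
xmin -60.02028291977666
```

View pics/t13.png

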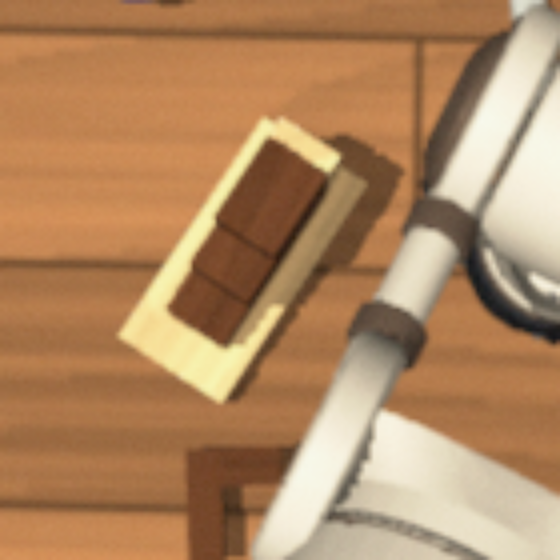

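View pics/s13.png

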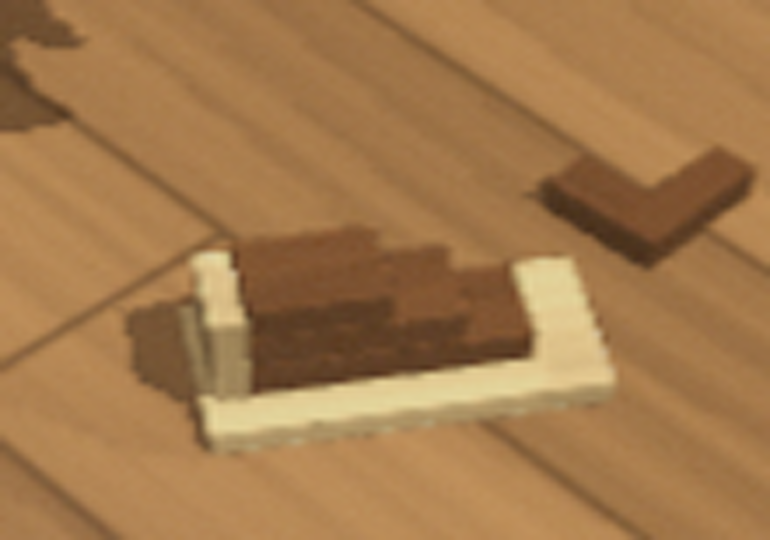

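The stack is square: the near ends step by 30 mm, all lie within about 0.7 mm of centre, and the top is at 84 mm. Now the weight.

play_rows(plan=[[[-0.32,-0.98,0.1,0,0,0],[-0.32,-0.98,0.1,0,0,0],[-0.32,-0.98,0.1,0,0,0],[-0.32,-0.98,0.1,0,0,0],[-0.32,-0.98,0.1,0,0,0]]])

```text
clock: 28.97
tcp_pos: [0.4526, -0.2643, 0.1546]
orientation: [-3.139, 0.001, 2.353]
force: [0.3, -0.5, -0.2]
opening: 0.0471
```

play_rows(plan=[[[-0.03,-0.1,0.01,0,0,0],[-0.068,-0.2,0.02,0,0,0],[-0.068,-0.2,0.02,0,0,0],[-0.068,-0.2,0.02,0,0,0],[-0.068,-0.2,0.02,0,0,0]]])

```text
clock: 29.38
tcp_pos: [0.4411, -0.288, 0.152]
orientation: [-3.141, 0.0, 2.358]
force: [-0.3, 0.5, -1.3]
opening: 0.0472
```

play_rows(plan=[[[0,0,0,0,0,0],[0,0,0,0,0,0],[0,0,0,0,0,0]]])

```text
clock: 29.63
tcp_pos: [0.4408, -0.2885, 0.1521]
orientation: [-3.141, 0.0, 2.358]
force: [-0.7, -0.1, -0.4]
opening: 0.0469
```

```bash
python3 - <<'E'
from h import *
from cell import robot
rep();plan([(440.3,-288.2,50,135)])
c=robot.capture("wrist");cv2.imwrite("pics/w14.png",c["image"])
c=robot.capture("scene");cv2.imwrite(f"pics/s14.png",cv2.resize(c["image"][60:170,180:310],None,fx=6,fy=5,interpolation=cv2.INTER_CUBIC))
E
```

```text
29.63 tcp [ 440.8 -288.5  152.1] rpy [-1.7996e+02  2.0000e-02  1.3509e+02] F [-0.7 -0.1 -0.4] open 46.9 q [-0.81  0.12  1.82 -0.    1.2  -1.6 ]
[0.004, -0.001, 0.681, -0.0002, 0.0001, 0.0005] rows>= 2.45 ->  [ 440. -288.   50.]
```

View pics/w14.png

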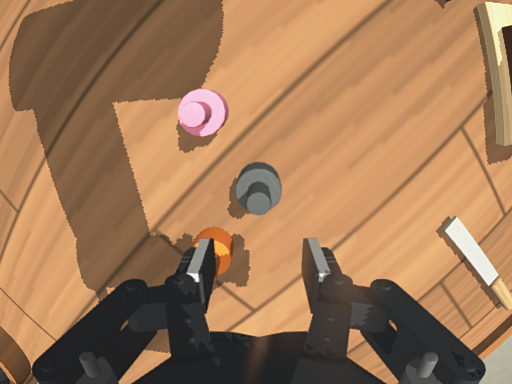

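View pics/s14.png

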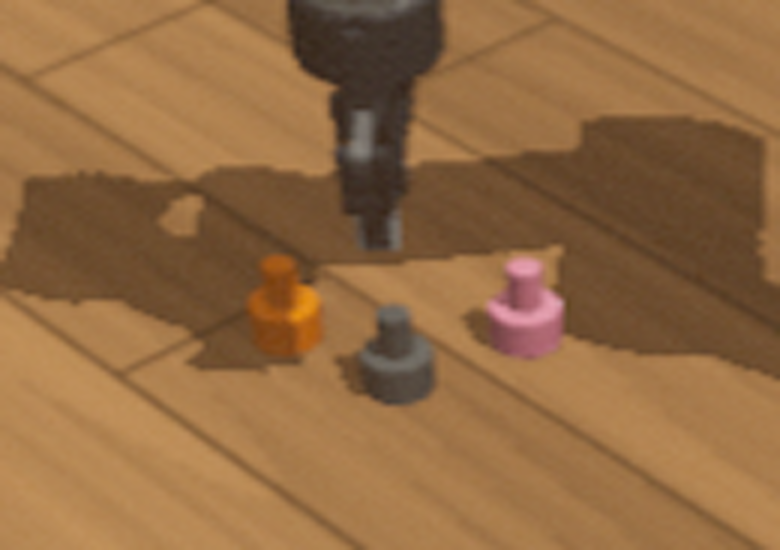

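```bash
python3 - <<'E'
from h import *
c=pickle.load(open("pics/top0.pkl","rb"))
o=[o for o in seg(c) if abs(o["px"][0]-367)<4 and abs(o["px"][1]-243)<4][0]
q=o["pts"]*1000
for lo,hi in((58,75),(27,37)):
    k=(q[:,2]>lo)&(q[:,2]<hi);print(lo,k.sum(),cv2.minEnclosingCircle(q[k][:,:2].astype(np.float32)),q[k].mean(0))
E
```

```text
58 58 ((439.7157287597656, -289.1800537109375), 9.961213111877441) [ 439.24965782 -288.42067575   64.32860737]
27 147 ((439.0699157714844, -288.78326416015625), 21.121145248413086) [ 439.06187026 -285.18795208   31.22895797]
```

play_rows(plan=[[[0.004,-0.009,0.15,0,0,0],[0.004,-0.009,0.35,0,0,0],[0.004,-0.009,0.5,0,0,0],[0.004,-0.009,0.62,0,0,0],[0.004,-0.009,0.68,0,0,0]]])

```text
clock: 30.15
tcp_pos: [0.4378, -0.2883, 0.0474]
orientation: [-3.141, -0.004, 2.357]
force: [-0.5, 0.2, -0.6]
opening: 0.0472
```

play_rows(plan=[[[0,0,0,0,0,0],[0,0,0,0,0,0],[0,0,0,0,0,0],[0,0,0,0,0,0]]])

```text
clock: 30.48
tcp_pos: [0.44, -0.2907, 0.0517]
orientation: [-3.141, 0.003, 2.357]
force: [0.7, 0.1, 0.8]
opening: 0.0471
```

play_rows(plan=[[[0,0,0,0,0,0],[0,0,0,0,0,0],[0,0,0,0,0,0],[0,0,0,0,0,0],[0,0,0,0,0,0]]], gripper=-0.8, grip_force=70)

```text
clock: 30.9
tcp_pos: [0.4396, -0.2901, 0.0509]
orientation: [-3.141, 0.002, 2.357]
force: [1.5, 1.3, 5.9]
opening: 0.018
```

play_rows(plan=[[[0,0,0,0,0,0],[0,0,0,0,0,0]]])

```text
clock: 31.07
tcp_pos: [0.4396, -0.2901, 0.0508]
orientation: [-3.141, 0.002, 2.357]
force: [0.1, 1.0, 5.8]
opening: 0.0177
```

```bash
python3 - <<'E'
from h import *
from cell import robot
rep()
c=robot.capture("scene");cv2.imwrite(f"pics/s15.png",cv2.resize(c["image"][60:170,180:310],None,fx=6,fy=5,interpolation=cv2.INTER_CUBIC))
E
```

```text
31.07 tcp [ 439.6 -290.1   50.8] rpy [-1.7996e+02  1.0000e-01  1.3503e+02] F [0.1 1.  5.8] open 17.7 q [-0.81  0.27  1.88 -0.    0.99 -1.6 ]
```

View pics/s15.png

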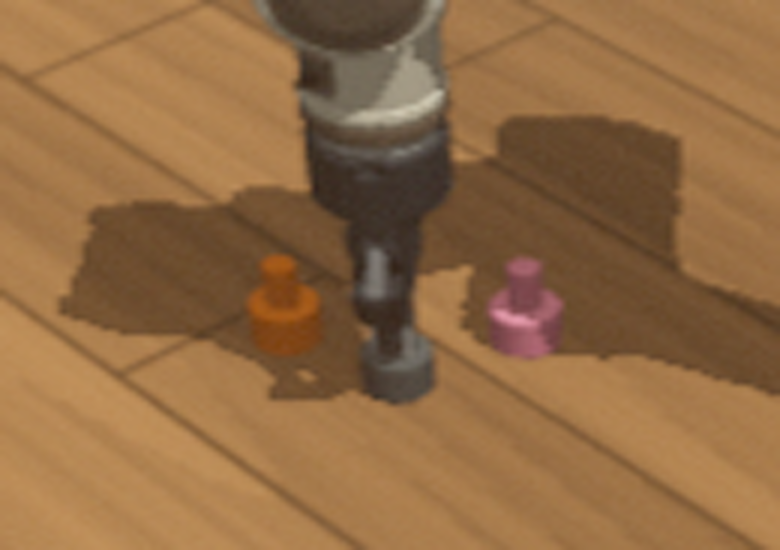

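```bash
python3 - <<'E'
from h import *
plan([(439.6,-290.1,195,135),(512,-140,195,135),(584.9,11.8,195,135)])
E
```

```text
[-0.001, -0.0, -0.961, -0.0002, 0.0006, 0.0002] rows>= 3.46 ->  [ 440. -290.  195.]
[0.345, 0.987, -0.0, -0.0, -0.0, -0.0] rows>= 3.76 ->  [ 508. -149.  195.]
[0.021, 0.061, -0.0, -0.0, -0.0, -0.0] rows>= 0.23 ->  [ 512. -140.  195.]
[0.347, 0.987, -0.0, -0.0, -0.0, -0.0] rows>= 3.76 ->  [580.   1. 195.]
[0.025, 0.073, -0.0, -0.0, -0.0, -0.0] rows>= 0.28 ->  [585.  12. 195.]
```

play_rows(plan=[[[0,0,-0.1,0,0,0],[0,0,-0.3,0,0,0],[0,0,-0.55,0,0,0],[0,0,-0.8,0,0,0],[0,0,-0.96,0,0,0]]])

```text
clock: 31.53
tcp_pos: [0.4394, -0.29, 0.1968]
orientation: [-3.141, 0.003, 2.357]
force: [0.7, -1.2, -2.6]
opening: 0.0179
```

play_rows(plan=[[[0.05,0.15,0,0,0,0],[0.12,0.35,0,0,0,0],[0.2,0.57,0,0,0,0],[0.28,0.8,0,0,0,0],[0.35,0.99,0,0,0,0]]])

```text
clock: 31.95
tcp_pos: [0.5066, -0.145, 0.1925]
orientation: [-3.14, -0.002, 2.357]
force: [1.5, -0.0, -3.4]
opening: 0.0178
```

play_rows(plan=[[[0.08,0.23,0,0,0,0],[0.16,0.46,0,0,0,0],[0.24,0.68,0,0,0,0],[0.31,0.88,0,0,0,0],[0.35,0.99,0,0,0,0]]])

```text
clock: 32.37
tcp_pos: [0.5746, -0.0018, 0.1922]
orientation: [-3.14, -0.003, 2.359]
force: [-0.3, 0.2, -2.4]
opening: 0.0179
```

play_rows(plan=[[[0.02,0.07,0,0,0,0],[0.045,0.13,0,0,0,0],[0.045,0.13,0,0,0,0],[0.045,0.13,0,0,0,0],[0.045,0.13,0,0,0,0]]])

```text
clock: 32.78
tcp_pos: [0.5833, 0.0121, 0.1935]
orientation: [-3.14, 0.0, 2.356]
force: [-0.4, -0.3, -2.1]
opening: 0.0178
```

play_rows(plan=[[[0,0,0,0,0,0],[0,0,0,0,0,0],[0,0,0,0,0,0]]])

```text
clock: 33.03
tcp_pos: [0.5836, 0.0126, 0.1939]
orientation: [-3.141, 0.001, 2.356]
force: [0.8, 0.2, -3.9]
opening: 0.0179
```

```bash
python3 - <<'E'
from h import *
from cell import robot
rep();plan([(584.9,11.8,141,135)])
c=robot.capture("wrist");cv2.imwrite("pics/w16.png",c["image"])
c=robot.capture("scene");cv2.imwrite(f"pics/s16.png",cv2.resize(c["image"][110:240,230:340],None,fx=6,fy=4.5,interpolation=cv2.INTER_CUBIC));pickle.dump(c,open("pics/scene16.pkl","wb"))
E
```

```text
33.03 tcp [583.6  12.6 193.9] rpy [-1.7995e+02  3.0000e-02  1.3497e+02] F [ 0.8  0.2 -3.9] open 17.9 q [-0.18  0.22  1.62 -0.    1.3  -0.97]
[-0.01, 0.003, 0.352, -0.0003, 0.0002, -0.0002] rows>= 1.27 ->  [585.  12. 141.]
```

View pics/w16.png

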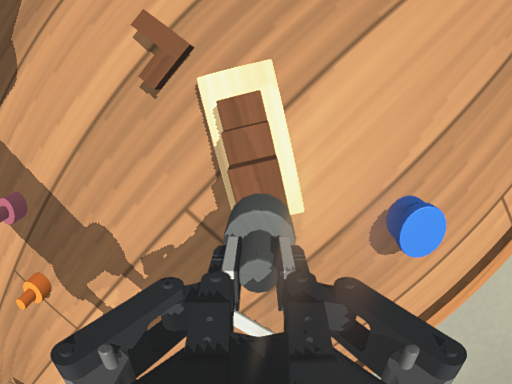

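View pics/s16.png

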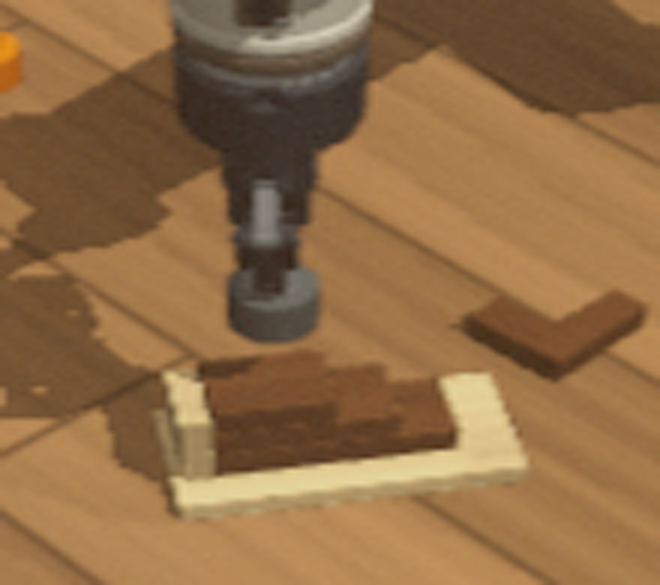

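```bash
cat >> h.py <<'E'
from scipy.optimize import least_squares
def cyl(c,lo,hi,near,R=21):
    P=world(c)*1000;im=c["image"].astype(int)
    m=(P[...,2]>lo)&(P[...,2]<hi)&(np.hypot(P[...,0]-near[0],P[...,1]-near[1])<28)&(np.ptp(im,axis=2)<25)
    q=P[m];r=least_squares(lambda p:np.hypot(q[:,0]-p[0],q[:,1]-p[1])-R,near,loss="soft_l1")
    return len(q),r.x,np.sqrt(np.mean(r.fun**2))
E
python3 - <<'E'
from h import *
c=pickle.load(open("pics/scene16.pkl","rb"))
print(cyl(c,146,170,(584,12)))
c0=pickle.load(open("pics/scene0.pkl","rb"));print("ref before",cyl(c0,4,28,(439.4,-289)))
# short block top in scene view vs expectation
c=pickle.load(open("pics/scene16.pkl","rb"))
ux,uy,S=jigrel(c);P=world(c)*1000;d=P[...,:2]-S;x=d@ux;y=d@uy
k=(abs(P[...,2]-84)<4)&(x<20)&(x>-80)&(abs(y)<40)&(c["image"][...,0]<90);print(np.percentile(x[k],[1,99]),np.percentile(y[k],[1,99]),np.median(P[k][:,2]))
E
```

```text
(71, array([583.11905067,  12.09142274]), np.float64(1.0818424809349951))
ref before (16, array([ 441.06824658, -290.54974658]), np.float64(1.976931048287445))
[-58.58055479   0.50411386] [-21.72129001  24.2164884 ] 84.30523135242859
```

The scene-camera fit puts the weight about 2 mm short of the block's centre. I correct this while lowering.

play_rows(plan=[[[-0.014,0.003,0.05,0,0,0],[-0.014,0.003,0.15,0,0,0],[-0.014,0.003,0.25,0,0,0],[-0.014,0.003,0.32,0,0,0],[-0.014,0.003,0.355,0,0,0]]])

```text
clock: 33.55
tcp_pos: [0.5843, 0.0122, 0.1381]
orientation: [-3.139, -0.003, 2.357]
force: [-0.1, -0.7, -3.7]
opening: 0.0179
```

play_rows(plan=[[[0,0,0,0,0,0],[0,0,0,0,0,0],[0,0,0,0,0,0],[0,0,0,0,0,0]]])

```text
clock: 33.88
tcp_pos: [0.5863, 0.012, 0.1417]
orientation: [3.141, 0.002, 2.357]
force: [1.1, 0.5, -3.0]
opening: 0.0179
```

play_rows(plan=[[[0,0,0.015,0,0,0],[0,0,0.03,0,0,0],[0,0,0.03,0,0,0],[0,0,0.03,0,0,0]]])

```text
clock: 34.22
tcp_pos: [0.5853, 0.0121, 0.1358]
orientation: [-3.141, -0.0, 2.357]
force: [0.4, 0.7, -3.2]
opening: 0.0181
```

```bash
python3 - <<'E'
from h import *
from cell import robot
rep()
c=robot.capture("scene");cv2.imwrite(f"pics/s17.png",cv2.resize(c["image"][110:240,230:340],None,fx=6,fy=4.5,interpolation=cv2.INTER_CUBIC))
print(cyl(c,88,112,(585,12)))
E
```

```text
34.22 tcp [585.3  12.1 135.8] rpy [-179.94   -0.    135.03] F [ 0.4  0.7 -3.2] open 18.1 q [-0.19  0.29  1.67 -0.    1.19 -0.97]
(60, array([584.52401018,  11.70368111]), np.float64(1.1068572826943932))
```

View pics/s17.png

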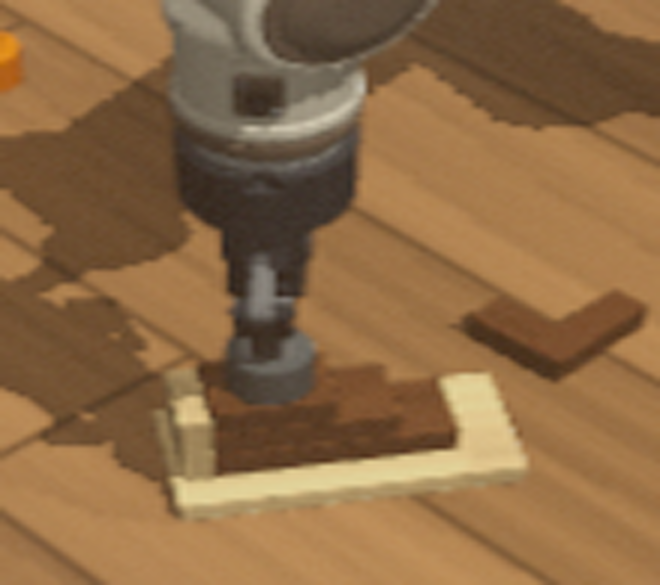

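play_rows(plan=[[[-0.005,0,0.003,0,0,0],[-0.005,0,0.006,0,0,0],[-0.005,0,0.006,0,0,0],[-0.005,0,0.006,0,0,0]]])

```text
clock: 34.6
tcp_pos: [0.586, 0.0115, 0.1351]
orientation: [-3.141, 0.0, 2.357]
force: [-0.3, -0.0, -3.3]
opening: 0.0182
```

play_rows(plan=[[[0,0,0.004,0,0,0],[0,0,0.004,0,0,0],[0,0,0.004,0,0,0]]])

```text
clock: 34.85
tcp_pos: [0.5862, 0.0115, 0.1349]
orientation: [-3.141, 0.001, 2.357]
force: [-1.7, 0.3, 0.5]
opening: 0.0182
```

Touchdown: the weight's load has gone off the wrist. I release and rise straight up.

play_rows(plan=[[[0,0,0,0,0,0],[0,0,0,0,0,0],[0,0,0,0,0,0],[0,0,0,0,0,0]]], gripper=0.1)

```text
clock: 35.18
tcp_pos: [0.5864, 0.0115, 0.1348]
orientation: [-3.141, 0.001, 2.357]
force: [-0.7, 0.3, -0.4]
opening: 0.0469
```

play_rows(plan=[[[0,0,-0.05,0,0,0],[0,0,-0.15,0,0,0],[0,0,-0.3,0,0,0],[0,0,-0.45,0,0,0],[0,0,-0.6,0,0,0]]])

```text
clock: 35.6
tcp_pos: [0.586, 0.0116, 0.2261]
orientation: [-3.141, 0.001, 2.357]
force: [-1.0, 0.1, -0.3]
opening: 0.0468
```

play_rows(plan=[[[0,-0.2,0,0,0,0],[0,-0.4,0,0,0,0],[0,-0.65,0,0,0,0],[0,-0.9,0,0,0,0],[0,-1,0,0,0,0]]])

```text
clock: 36.02
tcp_pos: [0.4778, -0.0966, 0.2252]
orientation: [-3.139, 0.001, 2.355]
force: [-0.9, -0.2, 0.3]
opening: 0.047
```

play_rows(plan=[[[0,-0.2,0,0,0,0],[0,-0.4,0,0,0,0],[0,-0.5,0,0,0,0],[0,-0.5,0,0,0,0],[0,-0.5,0,0,0,0]]])

```text
clock: 36.43
tcp_pos: [0.4271, -0.148, 0.2254]
orientation: [-3.141, 0.002, 2.355]
force: [0.5, -0.8, -0.8]
opening: 0.0473
```

```bash
python3 - <<'E'
from h import *
from cell import robot
rep()
c=robot.capture("scene");cv2.imwrite(f"pics/s18.png",cv2.resize(c["image"][110:240,230:340],None,fx=6,fy=4.5,interpolation=cv2.INTER_CUBIC))
print(cyl(c,88,112,(585,12)))
c=robot.capture("top");cv2.imwrite("pics/t18.png",c["image"])
ux,uy,S=jigrel(c);P=world(c)*1000
for z,r in((150,10),(116,21)):
    k=(abs(P[...,2]-z)<5)&(np.hypot(P[...,0]-585,P[...,1]-12)<35);q=P[k]
    o=cv2.minEnclosingCircle(q[:,:2].astype(np.float32));d=np.array(o[0])-S;print(z,k.sum(),o,"jig rel",d@ux,d@uy)
q,m=dark(c,.078,.09,(.5,.68,-.07,.1));d=q[:,:2]-S;x=d@ux;y=d@uy;print("short",np.percentile(x,[1,99]),np.percentile(y,[1,99]))
for o in seg(c): print(o["px"],o["n"],"z",round(o["z"],4),round(o["zmax"],3),"c",np.round(o["c"],1),"size",np.round(o["size"],1),"yaw",round(o["yaw"],1))
E
```

```text
36.43 tcp [ 427.1 -148.   225.4] rpy [-1.7999e+02  9.0000e-02  1.3493e+02] F [ 0.5 -0.8 -0.8] open 47.3 q [-0.6  -0.16  1.95 -0.    1.35 -1.39]
(38, array([585.83136206,  11.17147958]), np.float64(1.0778390441416918))
150 56 ((584.9354248046875, 11.27423095703125), 9.682612419128418) jig rel -30.3955831651117 0.24368046976207597
116 167 ((585.04833984375, 11.677910804748535), 20.738048553466797) jig rel -30.512338933763992 0.6462662568757643
short [-60.26638473  -0.24559462] [-22.12791196  21.03349641]
(311, 122) 502 z 0.0152 0.026 c [ 739.6 -150.7] size [222.5  22.3] yaw 6.0
(212, 115) 574 z 0.0484 0.053 c [756.3 105.3] size [65.  64.6] yaw 63.5
(240, 197) 1841 z 0.0195 0.099 c [555.3  29.4] size [169.7  80.2] yaw 148.1
(405, 232) 32 z 0.0316 0.068 c [ 466.4 -373.9] size [20.4 15.5] yaw 64.3
(235, 252) 403 z 0.0211 0.026 c [400.6  30.3] size [69.3 57.7] yaw 1.5
```

View pics/s18.png

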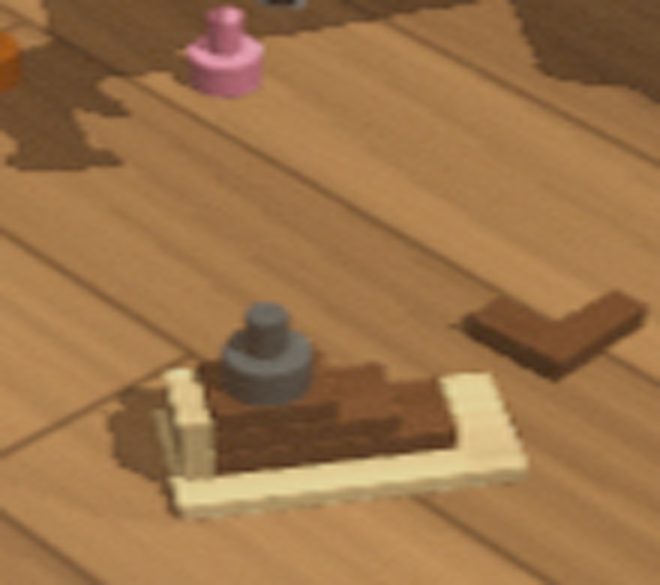

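View pics/t18.png

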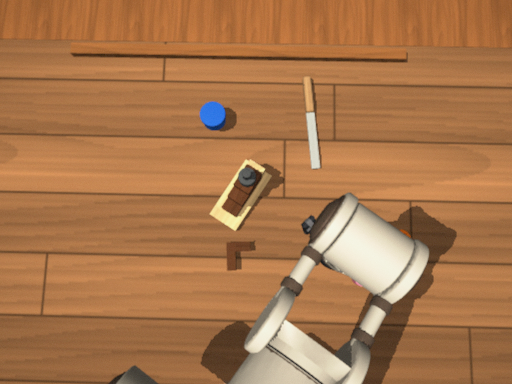

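The weight stands upright, about 0.5 mm along and 1 mm across from the block's centre. The pot, file and offcut have not moved, and the arm is clear, so I hand in.

```bash
python3 - <<'E'
from cell import robot
print(robot.sign_off())
E
```

```text
the job is handed in; nothing more can be done
None
```

The three blocks are stacked flat on the jig, long, then middle, then short, and the dark steel weight stands upright on the top block. The job was handed in at about 36.5 s. It reported no verdict.

**Blocks:** I pushed each one gently against the stop until the force rose. In the last top pictures taken of each, their near ends lay about 119, 89.5 and 60 mm from the stop face. Each is within about 1 mm of the jig's centre line and square to it.

**Weight:** It stands about 30.4 mm from the stop, against 30 mm wanted. It is within about 1 mm of the block's middle across the width.

**Bystanders:** The pot and offcut measured the same as at the start, within about 0.3 mm. The file looks unmoved in the top picture and kept its angle. The orange and pink weights were not touched; in the last top picture the arm partly hid them.

**Disagreements:**
- **Short block:** It met the stop about 3 mm later than I expected, so I had gripped it slightly off its middle. It still ended against the stop.
- **Cameras:** The scene and top cameras differed by 1–2 mm on where the block's centre was, and I aimed between them.

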